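Mount the stamping dies on their blocks

TASK

Swing the latch of the die case free, then open its lid wide, and set every brass die from the case squarely on an aluminium mounting block of its own, flat and with its edges flush with the block's all round. When the case is empty shut the lid fully, and only then swing the latch back over it. Leave the ink tin, knife and roller where they are.

Things in the scene. Friction and masses are not known exactly. Their poses are not given: they have to be found in the camera images.
- case: dark steel die case, an open-topped tray 134 mm deep (its x) by 320 wide (its y) by 50 high outside, walls and floor 5 mm, fixed to the table; closed by a hinged lid whose top is 58 mm above the table. Origin: centre of its underside. The hinge is along the far (+x) rim; the latch stands on a ledge outside the front (-x) wall. Inner floor 5 mm above the table
- lid (a joint): hinge of the grey lid (134 x 320 x 8 mm, 0.3 kg) of the case: 0 shut, 1.8 rad its stop, slightly past upright; it turns about the case's +y axis, front edge going up and over to +x. The hinge is stiff (0.35 N m, about 3 to 6 N at the handle), so the lid stays where it is left, both open and nearly shut; about upright gives free access
- lid_handle (a point): middle of the black round grip bar on top of the lid: bar 12 mm thick, 90 mm long along the case's y, its centre line 45 mm above the lid's top face and 25 mm in from its front edge, on two upright legs at its ends. With the lid shut it is 103.5 mm above the table; it is 109 mm in front of and 53 mm above the hinge line
- lid_hinge (a point): middle of the lid's hinge line, on the far rim of the case at the level of the lid's underside; its axes are the lid's: x runs from the front edge to the hinge, y along the hinge
- latch (a joint): angle of the steel swing latch: at 0 (its stop) it points to the case's +x, over the lid's front edge; it starts at 0 to 0.2. It swings level, clockwise seen from above, to 1.75 rad; from about 1.3 (pointing to the case's -y, along the front wall) it is clear of the lid. Stiff (0.06 N m), stays where it is left. It does not itself block the lid
- latch_post (a point): centre of the black upright grip post on the latch's end: 16 mm diameter, rising from 64 to 96 mm above the table (this point at 81.5), 46 mm from the pivot
- latch_pivot (a point): point on the latch's vertical pivot axis at the height of latch_post; x -83 mm, y -70 mm from the case's origin
- die0: brass stamping die, a flat plate 80 (its x) by 40 (its y) by 12 mm with a low etched relief (under 1 mm, only to look at) on its upper face, 0.22 kg; lies in the case at the start, under the lid, lengthwise front to back, nearer the front wall, about 72 mm from the next place; may be absent. Origin: centre of its underside. All dies are interchangeable and may be turned half round
- die1: brass stamping die, a flat plate 80 (its x) by 40 (its y) by 12 mm with a low etched relief (under 1 mm, only to look at) on its upper face, 0.22 kg; lies in the case at the start, under the lid, lengthwise front to back, nearer the front wall, about 72 mm from the next place; may be absent. Origin: centre of its underside. All dies are interchangeable and may be turned half round
- die2: brass stamping die, a flat plate 80 (its x) by 40 (its y) by 12 mm with a low etched relief (under 1 mm, only to look at) on its upper face, 0.22 kg; lies in the case at the start, under the lid, lengthwise front to back, nearer the front wall, about 72 mm from the next place; may be absent. Origin: centre of its underside. All dies are interchangeable and may be turned half round
- die3: brass stamping die, a flat plate 80 (its x) by 40 (its y) by 12 mm with a low etched relief (under 1 mm, only to look at) on its upper face, 0.22 kg; lies in the case at the start, under the lid, lengthwise front to back, nearer the front wall, about 72 mm from the next place; may be absent. Origin: centre of its underside. All dies are interchangeable and may be turned half round
- block0: plain aluminium mounting block, loose, 80 (its x) by 40 (its y) by 24 mm, 0.3 kg, standing on the mat, its top 28 mm above the table. Origin: centre of its underside. All blocks are alike
- block1: plain aluminium mounting block, loose, 80 (its x) by 40 (its y) by 24 mm, 0.3 kg, standing on the mat, its top 28 mm above the table. Origin: centre of its underside. All blocks are alike
- block2: plain aluminium mounting block, loose, 80 (its x) by 40 (its y) by 24 mm, 0.3 kg, standing on the mat, its top 28 mm above the table. Origin: centre of its underside. All blocks are alike
- block3: plain aluminium mounting block, loose, 80 (its x) by 40 (its y) by 24 mm, 0.3 kg, standing on the mat, its top 28 mm above the table. Origin: centre of its underside. All blocks are alike
- mat: black rubber mat, 250 (x) by 280 (y) by 4 mm, fixed, on the other side of the table from the case. Origin: centre of its underside
- tin: bystander: closed ink tin, 106 mm diameter, 108 high. Origin: centre of its underside
- knife: bystander: ink knife (spatula), 240 mm, lying flat. Origin: underside of its middle
- roller: bystander: hand ink roller, drum 120 mm long, 40 mm diameter, wooden handle. Origin: under the drum
Things that resemble listed ones, but are neither listed nor needed, are in the scene too. What is shaped like the block0 but red is not meant.

How it is judged:
By the outcome, as a careful person would: the job done as asked, in the order asked, and still so for the second after the job is handed in, with the robot touching nothing.
Of die0, die1, die2, die3 only 2 to 4 are there at a start; the rules pass over those that are not, and their reading is None.
At some moment in a run one of block0, block1, block2, block3 may be knocked a few centimetres aside while the robot is not near it.
It also fails if it takes over 210 s, if anything falls off the work surface, if the arm or the gripper's body presses on something with over 40 N, if the wrist force passes 120 N, or if a joint passes its speed limit or range.

ROBOT

A 6-joint arm with a two-finger parallel gripper is mounted at the origin on the work surface. World frame = base frame: x ahead of the robot, y to its left, z up, the work surface at z = 0. Lengths are in m, angles in rad, forces in N, time in s.
With the tool pointing down it reaches from about 0.25 to 0.775 m from the base axis. Payload 4 kg.
Tool frame: the origin (TCP) lies midway between the tips of the shut fingers; the grasp point (between the pads) lies 19 mm behind it; z points along the fingers, y is the line along which they close (so a half turn about z gives the same grasp; the last joint's range is limited). The gripper opens to 94 mm and grips with 3 to 60 N. Pads are 16 mm wide; open, the fingers measure 119 mm over their backs; the gripper's body (75 mm by 177 mm) begins 78 mm behind the grasp point.
Start: joints at [1.19, 0.087, 1.371, -0, 1.684, -0.103], TCP at [0.151, 0.529, 0.206] pointing down, gripper open.
Joint ranges: [-3.1, 3.1], [-0.76, 2.03], [0.27, 2.55], [-1.08, 4.22], [0.17, 2.65], [-2.57, 2.57]. Speed limits (rad/s): [2.79, 2.79, 3.14, 3.14, 3.14, 3.14].

INTERFACE

Orientations are given as [roll, pitch, yaw] about the fixed x, y, z axes, in that order (R = Rz(yaw) Ry(pitch) Rx(roll)).
In Python, from bench import robot gives the robot as it stands. The module is installed in compiled form; this text tells all that it offers.
- The arm moves only by the tool arm_command, never from a script. Its argument "targets" is a list of rows, each a list of 4 numbers: the shift along the world's x, y, z as a fraction of full scale, then the turn about the world's z as a fraction of full scale. A call has 1 to 8 rows; each row is the pose to reach, as a shift and turn from the pose commanded when the call began; what a row does not reach only later rows make up. Full scale, the value 1, is 0.5 m for a shift and 120 degrees for a turn. A row lasts 1/12 s, in which the tool goes at most 41.7 mm and 7.16 degrees, less where a joint would pass 70% of its speed; a pose out of reach is approached as far as the arm can. A call with a number of a shift or a turn outside -1 to 1 is refused whole. A call with a gripper value outside its range is refused whole. "claw" is the closure, from 0 (fully open) to 1 (shut), set as the call begins (left out, the last holds). The fingers move at their own pace and stop on an object; the grip force is fixed at half the most. Time passes only in rows, so rows that repeat a pose let the fingers close. It gives the time, the measured TCP pose, the force, the opening and the grip force at its end, in the units of the state.
- robot.get_obs(): the state, without advancing time (a new reading comes with each control period).
- robot.snapshot(name): name is "scene" or "top" or "wrist"; returns the picture (420x560x3 uint8, red, green, blue); there is no depth.
- robot.camera_info(name): a dict with "vfov" (degrees; the focal length in pixels is half the picture's height over the tangent of half this angle, whatever the lens; pixels are square), "cx", "cy" (the principal point, pixels), "k1" (the pictures are not rectified: a ray, as slopes to the right and down, at radius r is drawn at 1 + k1 r^2 times it, then the intrinsics apply), "extrinsics" (4x4, takes a point from camera to world coordinates); the wrist camera has in their place "T_tool_cam" (4x4, takes a point from camera to tool coordinates, whose origin is the TCP and whose axes are the flange's). Camera axes: x right, y up, looking along -z (the intrinsics and any distortion apply to the point x, -y, -z); pixel columns grow to the right and rows downward; lengths in m; the calibration is good to about 2 mm. A picture is of the moment at which its call begins: read the wrist's pose just before it. camera_info takes no time and is no camera call.
- robot.close_job(): hands the job in; it is judged then, once.
The state is a dict: "time": time; "joint_positions": joint angles; "qvel": joint speeds; "joint_torque": joint torques, N m; "tool_pos": TCP position; "ee_rot": TCP orientation; "wrist_force": force on the tool from outside, world axes, zero at the start; "wrist_torque": the same for the moment, N m; "width": finger opening in m; "finger_force": force on a finger pad.
Only numpy, scipy, OpenCV 4.12 (cv2) and the standard library are available. Lean on these libraries where they do the work, as an engineer would, in place of code of your own. Each camera call takes 0.05 s, during which the arm holds its last target. There are 200 camera calls.

## Working session

There is one attempt and no reset: what is moved stays moved. The work goes in short steps, Python scripts to look and compute and a tool call to move; the robot and the scene stay as the last step left them, time stands still between calls to the robot, and variables do not carry over. Pictures are saved under pics/ and viewed, at most 14 in all, crops included, and the job is handed in when it is done.

Besides the shell and the picture viewer there is one more tool, called after ">>>" by a JSON object that holds its "op" and its "data". arm_command: Moves the arm, as the interface text tells. Shift numbers are shares of 0.5 m and turn numbers shares of 120 degrees, none past 1 either way. Its arguments: {"type":"object","properties":{"targets":{"type":"array"},"claw":{"type":"number"}},"required":["targets"]}

```bash
mkdir -p pics; cat > h.py <<'E'
import numpy as np, cv2
from bench import robot
from scipy.spatial.transform import Rotation as Rn
def snap(n,f=None):
    o=robot.get_obs(); im=robot.snapshot(n)
    if f: cv2.imwrite('pics/'+f+'.png',im[:,:,::-1])
    return im,cam(n,o)
def cam(n,o=None):
    c=robot.camera_info(n)
    if n=='wrist':
        T=np.eye(4); T[:3,:3]=Rn.from_euler('xyz',o['ee_rot']).as_matrix() ; T[:3,3]=o['tool_pos']
        E=T@np.array(c['T_tool_cam'])
    else: E=np.array(c['extrinsics'])
    return dict(f=210/np.tan(np.radians(c['vfov'])/2),cx=c['cx'],cy=c['cy'],k=c['k1'],E=E)
def ray(c,p):
    p=np.asarray(p,float).reshape(-1,2)
    K=np.array([[c['f'],0,c['cx']],[0,c['f'],c['cy']],[0,0,1]])
    u=cv2.undistortPointsIter(p.reshape(-1,1,2),K,np.array([c['k'],0,0,0,0.]),None,None,(3,50,1e-10)).reshape(-1,2)
    d=np.c_[u[:,0],-u[:,1],-np.ones(len(u))]@c['E'][:3,:3].T
    return c['E'][:3,3],d
def plane(c,p,z):
    o,d=ray(c,p); return (o+d*((z-o[2])/d[:,2])[:,None])[:,:2]
def proj(c,P):
    P=np.atleast_2d(P); q=(P-c['E'][:3,3])@c['E'][:3,:3]
    u=np.c_[q[:,0]/-q[:,2],-q[:,1]/-q[:,2]]; u=u*(1+c['k']*(u**2).sum(1))[:,None]
    return u*c['f']+[c['cx'],c['cy']]
def tri(c1,p1,c2,p2):
    o1,d1=ray(c1,p1);o2,d2=ray(c2,p2); out=[]
    for a,b in zip(d1,d2):
        s=np.linalg.lstsq(np.c_[a,-b],o2-o1,rcond=None)[0]
        out.append(np.r_[(o1+a*s[0]+o2+b*s[1])/2,np.linalg.norm(o1+a*s[0]-o2-b*s[1])])
    return np.array(out)
E
python3 - <<'E'
from h import *
for n in ['top','scene','wrist']:
    im,c=snap(n,n+'0'); print(n,c['f'],c['cx'],c['cy'],c['k'],c['E'].round(3).tolist())
o=robot.get_obs(); print(o)
E
python3 -c "
import cv2
for n in ['top','scene']:
    cv2.imwrite('pics/'+n+'0b.png',cv2.resize(cv2.imread('pics/'+n+'0.png'),(800,600),interpolation=cv2.INTER_CUBIC))"
```

```text
top 379.2231398000021 269.0771012812471 209.02918686071672 -0.09800755131527183 [[0.029, 0.995, -0.096, 0.496], [-1.0, 0.03, 0.003, 0.015], [0.006, 0.096, 0.995, 1.074], [0.0, 0.0, 0.0, 1.0]]
scene 400.80907491093336 278.80452832431286 212.73810341174413 0.03137635940414934 [[0.129, -0.824, 0.552, 1.299], [0.992, 0.105, -0.075, -0.097], [0.004, 0.557, 0.83, 1.153], [0.0, 0.0, 0.0, 1.0]]
wrist 307.8880665299084 278.2820915449004 209.9737090580915 -0.06744385354037989 [[0.275, -0.931, -0.239, 0.081], [0.961, 0.266, 0.07, 0.548], [-0.001, -0.249, 0.969, 0.384], [0.0, 0.0, 0.0, 1.0]]
{'time': 0.15, 'joint_positions': array([ 1.18988980e+00,  8.77602111e-02,  1.37185227e+00, -1.17403468e-06,
        1.68361636e+00, -1.03080467e-01]), 'qvel': array([-9.05786256e-06, -2.72714136e-03, -3.66229496e-03,  8.57679191e-04,
        1.00508777e-03, -3.72016835e-04]), 'joint_torque': array([ 1.46448787e-03, -3.40645802e+01, -3.02792752e+01,  7.19133206e-02,
        3.05827812e-02, -1.09538678e-04]), 'tool_pos': array([0.1506872 , 0.52852804, 0.20461456]), 'ee_rot': array([-3.13996503e+00, -1.67200017e-04,  2.86376632e+00]), 'wrist_force': array([ 0.82330238, -0.72602536,  0.7641486 ]), 'wrist_torque': array([-0.03133256, -0.01100608, -0.03059944]), 'finger_force': 0.0, 'width': 0.09389469654684549}
```

View pics/top0b.png

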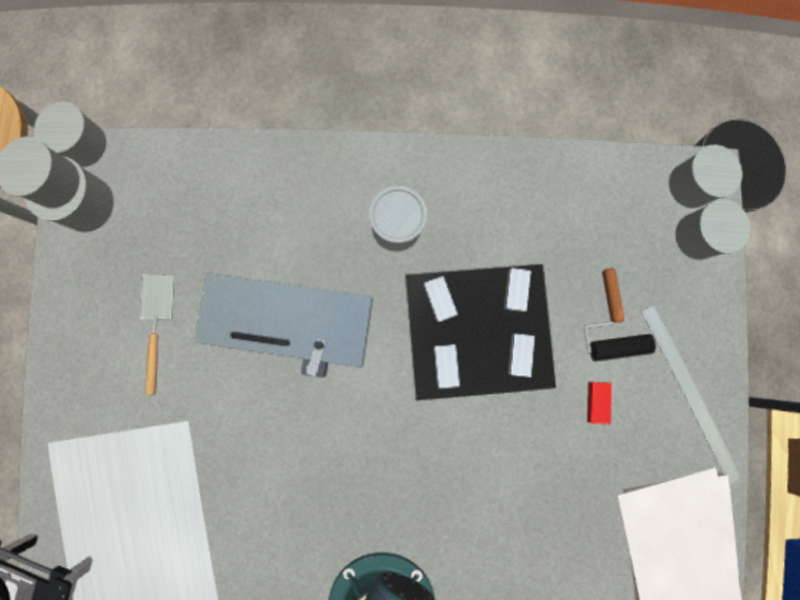

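View pics/scene0b.png

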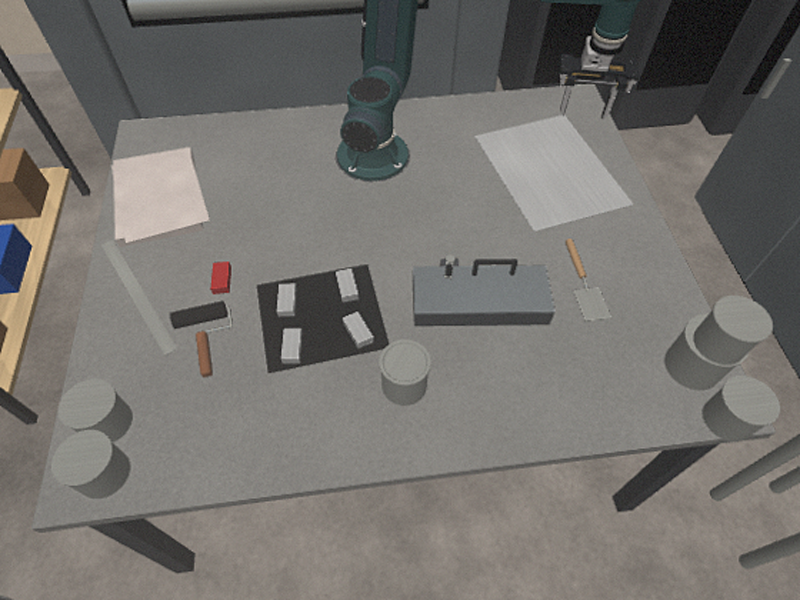

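The top view (at 800x600) shows the case lid around (284,318), the handle bar at (260,338) and the latch post at (319,345). Aluminium blocks are on the black mat at (440,298), (518,290), (446,366) and (522,356). The red decoy is at (600,402), the tin at (398,214), the knife on the left and the roller on the right.

Lookalikes: the red block (600,402) is excluded by colour. The knife's handle and the roller's handle are not grips of the case. The dark bars are the handle (260,338) and the roller drum (622,347); I choose the one on the lid.

```bash
cat >> h.py <<'E'
def blobs(mask,amin=20,amax=1e9):
    n,l,s,ce=cv2.connectedComponentsWithStats(mask.astype(np.uint8)); r=[]
    for i in range(1,n):
        if amin<=s[i,4]<=amax:
            cs,_=cv2.findContours((l==i).astype(np.uint8),cv2.RETR_EXTERNAL,cv2.CHAIN_APPROX_NONE)
            r.append((s[i,4],ce[i],max(cs,key=len).reshape(-1,2)))
    return r
E
python3 - <<'E'
from h import *
T=cv2.imread('pics/top0.png')[:,:,::-1].astype(int);S=cv2.imread('pics/scene0.png')[:,:,::-1].astype(int)
ct,cs=cam('top'),cam('scene')
def show(nm,im,c,m,z,amin,amax,roi):
    M=np.zeros(m.shape,bool);x0,y0,x1,y1=roi;M[y0:y1,x0:x1]=1
    for a,ce,cn in blobs(m&M,amin,amax):
        P=plane(c,cn,z); r=cv2.minAreaRect((P*1000).astype(np.float32))
        print(nm,a,ce.round(1),'rect mm',np.round(r[0],1),np.round(r[1],1),round(r[2],1))
for nm,im,c,roi in [('top',T,ct,(270,170,400,290)),('scene',S,cs,(175,180,275,265))]:
    show(nm+' blk',im,c,im.min(2)>120 if nm=='top' else im.min(2)>95,.028,100,900,roi)
    show(nm+' mat',im,c,im.max(2)<50,.004,3000,1e6,(roi[0],roi[1],roi[2],roi[3]))
show('hand',T,ct,T.max(2)<60,.1035,20,900,(150,215,235,275))
show('hand',S,cs,S.max(2)<45,.1035,20,900,(285,170,370,205))
show('lid top',T,ct,(T[:,:,2]-T[:,:,0]>14),.058,3000,1e6,(120,170,270,275))
print(T[215,180],S[205,330],T[210,310],S[210,200],T[180,140])
a=cv2.resize(T[220:275,150:260].astype(np.uint8),None,fx=7,fy=7,interpolation=cv2.INTER_CUBIC)
b=cv2.resize(S[170:230,280:390].astype(np.uint8),(770,210*2)); cv2.imwrite('pics/crop.png',np.vstack([a[:300],b[:300]])[:,:,::-1])
E
```

```text
top blk 413 [362.6 202.2] rect mm [ 623.4 -249.2] [40.6 81.5] 83.7
top blk 441 [308.  208.8] rect mm [600.4 -96.6] [81.9 41.8] 21.6
top blk 421 [365.4 248.4] rect mm [ 495.5 -258. ] [41.5 80.3] 85.0
top blk 448 [312.5 256. ] rect mm [ 470.1 -111.8] [81.1 41.5] 7.0
top mat 5550 [338.4 234.6] rect mm [ 540.1 -180.3] [243.3 272.5] 6.5
scene blk 273 [200.  209.3] rect mm [ 502.7 -258.6] [40.6 92.4] 88.3
scene blk 310 [250.4 230.1] rect mm [607.1 -96.9] [90.8 45. ] 21.1
scene blk 311 [203.5 241.5] rect mm [ 630. -250.] [41.7 86.1] 84.2
hand 101 [178.  236.4] rect mm [511.4 239.1] [92.1  8.1] 83.5
lid top 5368 [199.2 222.7] rect mm [546.9 202.2] [318.2 136.3] 83.5
[145 158 164] [127 129 129] [213 220 229] [168 169 166] [159 161 156]
```

View pics/crop.png

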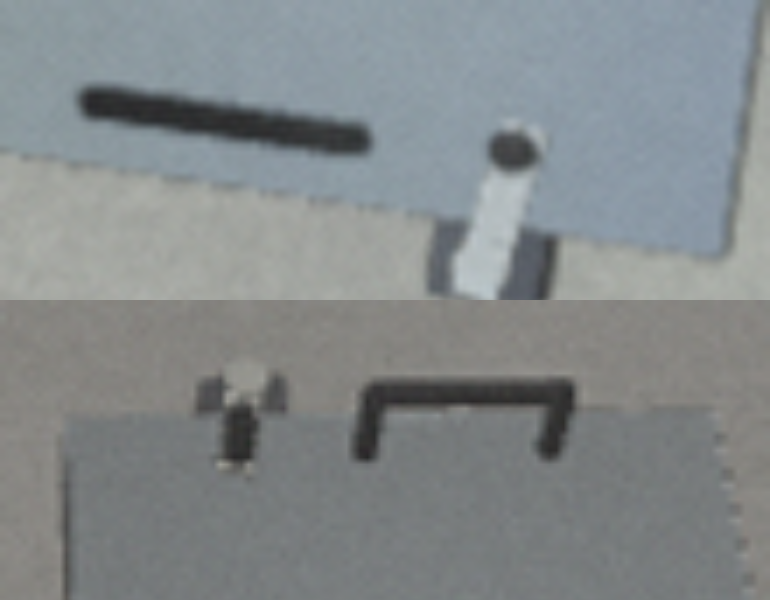

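Top crop: handle bar ends at full-image (162.9,234.3)–(201.4,239.6), and the dark post top at (223.4,241.1) on the light latch arm. Scene crop: bar ends at (333.6,183) and (360.4,183), post at about (314,189).

```bash
python3 - <<'E'
from h import *
ct,cs=cam('top'),cam('scene')
print('handle',tri(ct,[[162.9,234.3],[201.4,239.6]],cs,[[360.4,183],[333.6,183]]).round(4))
print('post top',tri(ct,[[223.4,241.1]],cs,[[314.3,186.5]]).round(4), plane(ct,[[223.4,241.1]],.096))
# blocks: triangulated tops (centres)
print('blk',tri(ct,[[362.6,202.2],[308,208.8],[365.4,248.4]],cs,[[203.5,241.5],[250.4,230.1],[200,209.3]]).round(4))
T=cv2.imread('pics/top0.png').astype(int);S=cv2.imread('pics/scene0.png').astype(int)
# lid corners in the scene view: print predicted px of lid corners from top-based pose
th=np.radians(-6.5);R=np.array([[np.cos(th),-np.sin(th)],[np.sin(th),np.cos(th)]])
c0=np.array([.5469,.2022])
L=np.array([[-.067,-.16],[-.067,.16],[.067,.16],[.067,-.16]])@R.T+c0
print('pred scene px',proj(cs,np.c_[L,[.058]*4]).round(1).tolist(),'pivot',c0+R@[-.083,-.07],'handle at y33',c0+R@[-.042,.033])
E
```

```text
handle [[5.158e-01 2.829e-01 1.012e-01 5.000e-04]
 [5.062e-01 1.880e-01 1.035e-01 1.120e-02]]
post top [[0.5037 0.1286 0.0918 0.003 ]] [[0.50347634 0.12662974]]
blk [[ 0.6246 -0.2517  0.0178  0.0007]
 [ 0.6012 -0.097   0.0185  0.0011]
 [ 0.4949 -0.2607  0.0167  0.001 ]]
pred scene px [[288.7, 185.3], [381.5, 184.3], [388.0, 216.8], [290.0, 217.9]] pivot [0.45650931 0.14204584] handle at y33 [0.50890569 0.23974241]
```

>>> {"op": "arm_command", "data": {"targets": [[0.35,-0.36,0.1,0.08],[0.35,-0.36,0.1,0.08],[0.35,-0.36,0.1,0.08],[0.35,-0.36,0.1,0.08],[0.35,-0.36,0.1,0.08],[0.35,-0.36,0.1,0.08],[0.35,-0.36,0.1,0.08],[0.35,-0.36,0.1,0.08]]}}

```text
time: 0.82
tool_pos: [0.3276, 0.3474, 0.256]
ee_rot: [3.141, 0.001, 3.026]
wrist_force: [-0.2, 0.5, -0.2]
width: 0.0939
finger_force: 0.0
```

>>> {"op": "arm_command", "data": {"targets": [[0.33,-0.36,0,0],[0.33,-0.36,0,0],[0.33,-0.36,0,0],[0.33,-0.36,0,0],[0.33,-0.36,0,0],[0.33,-0.36,0,0],[0.33,-0.36,0,0],[0.33,-0.36,0,0]]}}

```text
time: 1.48
tool_pos: [0.4908, 0.1693, 0.254]
ee_rot: [3.141, -0.003, 3.03]
wrist_force: [0.2, 0.3, 0.4]
width: 0.0941
finger_force: 0.0
```

```bash
python3 - <<'E'
from h import *
snap('wrist','w1')
E
python3 -c "
import cv2;cv2.imwrite('pics/w1b.png',cv2.resize(cv2.imread('pics/w1.png'),(800,600)))"
```

```text
(no output)
```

View pics/w1b.png

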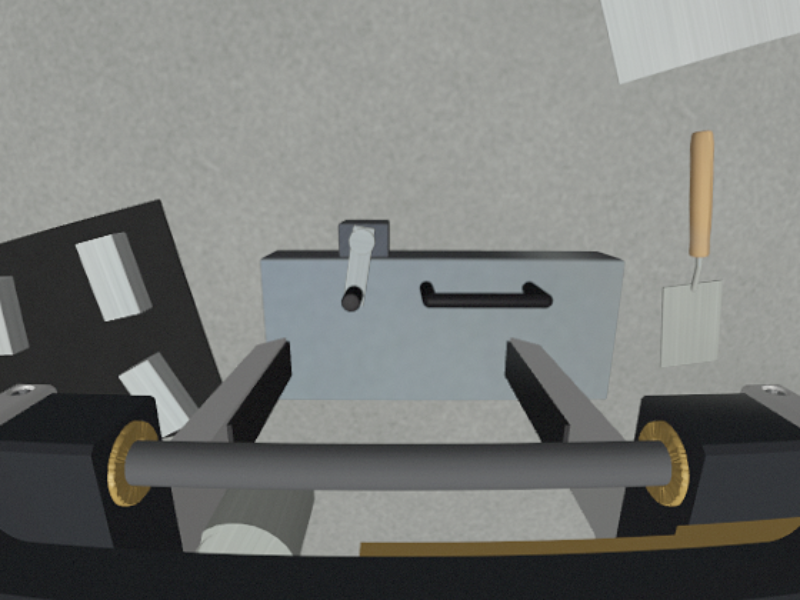

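The wrist view (800x600) shows the lid with front corners (262,258) and (622,260). The post top is at (350,302), the latch pivot at (361,238), and the handle bar runs from (427,300) to (549,300).

```bash
python3 - <<'E'
from h import *
o=robot.get_obs(); c=cam('wrist',o); ct=cam('top'); s=.7
print(o['tool_pos'],o['ee_rot'])
im=cv2.imread('pics/w1.png')[:,:,::-1].astype(int)
def P(p,z): print(np.array(p),z,(plane(c,np.array(p)*s,z)*1000).round(1).tolist())
P([[350,302]],.096);P([[361,238]],.066)
P([[427,300],[549,300]],.1035)
P([[262,258],[622,260],[607,398],[271,398]],.058)
print(tri(c,np.array([[350,302],[427,300],[549,300]])*s,ct,[[223.4,241.1],[201.4,239.6],[162.9,234.3]]).round(4))
m=(im[:,:,2]-im[:,:,0]>10)&(im.sum(2)>240); M=np.zeros_like(m);M[170:285,175:445]=1
for a,ce,cn in blobs(m&M,1000):
    r=cv2.minAreaRect((plane(c,cn,.058)*1000).astype(np.float32)); print(a,r)
E
```

```text
[0.49018347 0.17021031 0.25449713] [ 3.14096312e+00 -2.57786036e-03  3.03209109e+00]
[[350 302]] 0.096 [[501.7, 130.6]]
[[361 238]] 0.066 [[455.3, 143.1]]
[[427 300]
 [549 300]] 0.1035 [[504.9, 191.3], [515.4, 286.5]]
[[262 258]
 [622 260]
 [607 398]
 [271 398]] 0.058 [[463.5, 54.6], [499.6, 367.7], [632.1, 355.9], [595.6, 38.0]]
[[0.5041 0.1285 0.084  0.0014]
 [0.5074 0.1887 0.0865 0.0076]
 [0.5154 0.2842 0.1043 0.0039]]
17579 ((547.9336547851562, 201.03219604492188), (314.0067138671875, 132.02435302734375), 83.653564453125)
```

>>> {"op": "arm_command", "data": {"targets": [[0.0226,-0.082,-0.2,-0.08],[0.0226,-0.082,-0.2,-0.08],[0.0226,-0.082,-0.2,-0.08],[0.0226,-0.082,-0.2,-0.08],[0.0226,-0.082,-0.2,-0.08],[0.0226,-0.082,-0.2,-0.08]], "claw": 0.55}}

```text
time: 2.03
tool_pos: [0.5025, 0.1299, 0.1576]
ee_rot: [3.139, 0.002, 2.866]
wrist_force: [-0.3, -0.0, 0.2]
width: 0.0577
finger_force: 0.0
```

```bash
python3 - <<'E'
from h import *
im,c=snap('wrist','w2')
print(robot.get_obs()['tool_pos'],robot.get_obs()['ee_rot'],robot.get_obs()['width'])
cv2.imwrite('pics/w2b.png',im[150:420,130:430,::-1])
E
```

```text
[0.50305051 0.1298039  0.15836343] [3.1390002  0.0040533  2.86614309] 0.05354799926848594
```

View pics/w2b.png

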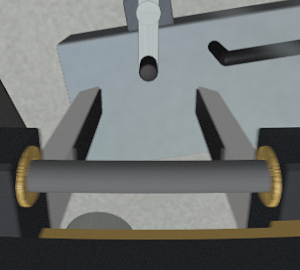

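The dark post top is at full-image (278,222), on the finger midline. I will descend, cage the post and swing the latch.

>>> {"op": "arm_command", "data": {"targets": [[-0.003,-0.001,-0.08,0],[-0.003,-0.001,-0.18,0],[-0.003,-0.001,-0.18,0],[-0.003,-0.001,-0.18,0],[-0.003,-0.001,-0.18,0]]}}

```text
time: 2.5
tool_pos: [0.5019, 0.1282, 0.0677]
ee_rot: [3.14, 0.003, 2.865]
wrist_force: [0.1, -0.7, 0.0]
width: 0.042
finger_force: 0.0
```

>>> {"op": "arm_command", "data": {"targets": [[0,0,0,0],[0,0,0,0],[0,0,0,0],[0,0,0,0],[0,0,0,0]], "claw": 0.79}}

```text
time: 2.92
tool_pos: [0.5016, 0.1279, 0.0667]
ee_rot: [3.14, 0.002, 2.864]
wrist_force: [0.9, 2.3, 0.8]
width: 0.0197
finger_force: 0.7
```

>>> {"op": "arm_command", "data": {"targets": [[-0.003,-0.009,0,-0.05],[-0.007,-0.018,0,-0.1],[-0.012,-0.026,0,-0.15],[-0.018,-0.034,0,-0.2],[-0.024,-0.041,0,-0.25],[-0.032,-0.047,0,-0.3],[-0.04,-0.053,0,-0.35],[-0.048,-0.057,0,-0.4]]}}

```text
time: 3.58
tool_pos: [0.477, 0.0992, 0.066]
ee_rot: [3.14, -0.001, 2.021]
wrist_force: [0.4, 1.8, 0.5]
width: 0.0198
finger_force: 0.7
```

>>> {"op": "arm_command", "data": {"targets": [[-0.009,-0.004,0,-0.05],[-0.018,-0.007,0,-0.1],[-0.028,-0.009,0,-0.15],[-0.037,-0.009,0,-0.2],[-0.047,-0.009,0,-0.25],[-0.056,-0.008,0,-0.3],[-0.056,-0.008,0,-0.3],[-0.056,-0.008,0,-0.3]]}}

```text
time: 4.25
tool_pos: [0.4486, 0.0948, 0.0658]
ee_rot: [3.141, 0.0, 1.4]
wrist_force: [-0.4, -0.7, 0.4]
width: 0.02
finger_force: 0.0
```

>>> {"op": "arm_command", "data": {"targets": [[0,0,0,0],[0,0,0,0],[0,0,0.08,0],[0,0,0.16,0.027],[0,0,0.23,0.027],[0.05,0.1,0.23,0.027],[0.1,0.2,0.23,0.027],[0.122,0.288,0.23,0.027]], "claw": 0.6}}

```text
time: 4.92
tool_pos: [0.5013, 0.2097, 0.1819]
ee_rot: [3.138, -0.001, 1.453]
wrist_force: [-0.8, -0.4, 0.5]
width: 0.0374
finger_force: 0.0
```

>>> {"op": "arm_command", "data": {"targets": [[0,0,0,0],[0,0,0,0],[0,0,0,0],[0,0,0,0]]}}

```text
time: 5.25
tool_pos: [0.4991, 0.2079, 0.1804]
ee_rot: [-3.141, 0.001, 1.454]
wrist_force: [-1.3, 0.2, 0.5]
width: 0.0376
finger_force: 0.0
```

```bash
python3 - <<'E'
from h import *
im,c=snap('wrist','w3'); t,_=snap('top','t3')
print(robot.get_obs()['tool_pos'],robot.get_obs()['ee_rot'],robot.get_obs()['width'])
a=cv2.resize(im,(400,300));b=cv2.resize(t[200:290,140:260],(400,300))
cv2.imwrite('pics/w3b.png',np.hstack([a,b])[:,:,::-1])
E
```

```text
[0.49919559 0.20773372 0.1807541 ] [3.14120829e+00 1.46001617e-04 1.45289933e+00] 0.03753193033866871
```

View pics/w3b.png

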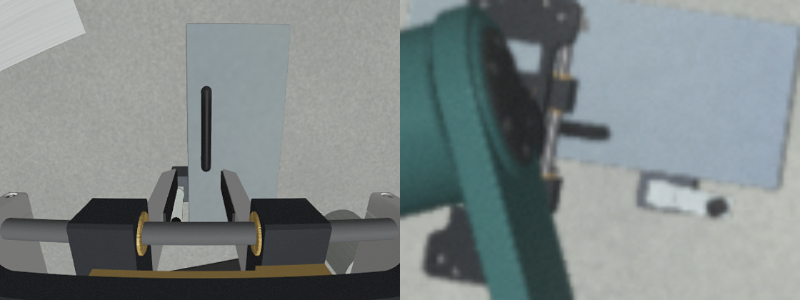

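The wrist view shows the handle bar from full-image (288,123) to (288,238). The top crop shows the latch lying along the front wall, so it is free.

```bash
python3 - <<'E'
from h import *
im=cv2.imread('pics/w3.png').astype(int); c=cam('wrist',robot.get_obs())
m=im.max(2)<60; M=np.zeros_like(m);M[110:240,270:310]=1
for a,ce,cn in blobs(m&M,100): 
    r=cv2.minAreaRect((plane(c,cn,.1035)*1000).astype(np.float32));print(a,ce,r)
E
```

```text
1343 [288.01116902 180.01861504] ((510.8387756347656, 236.05258178710938), (100.64973449707031, 10.795074462890625), 83.3567123413086)
```

>>> {"op": "arm_command", "data": {"targets": [[0.024,0.062,0,0],[0.024,0.062,0,0],[0.024,0.062,-0.06,0],[0.024,0.062,-0.12,0],[0.024,0.062,-0.192,0],[0.024,0.062,-0.192,0],[0.024,0.062,-0.192,0],[0.024,0.062,-0.192,0]]}}

```text
time: 6.02
tool_pos: [0.5124, 0.2397, 0.0867]
ee_rot: [3.139, -0.001, 1.454]
wrist_force: [-0.4, 0.2, 0.3]
width: 0.0374
finger_force: 0.0
```

>>> {"op": "arm_command", "data": {"targets": [[0,0,0,0],[0,0,0,0],[0,0,0,0],[0,0,0,0],[0,0,0,0]], "claw": 1}}

```text
time: 6.43
tool_pos: [0.5114, 0.2402, 0.0858]
ee_rot: [3.141, -0.001, 1.454]
wrist_force: [-2.3, 0.3, 4.3]
width: 0.0112
finger_force: 30.0
```

>>> {"op": "arm_command", "data": {"targets": [[0.0052,-0.0006,0.0108,0],[0.0116,-0.0013,0.0212,0],[0.018,-0.002,0.0315,0],[0.0252,-0.0029,0.0412,0],[0.033,-0.0038,0.051,0],[0.0408,-0.0046,0.0597,0],[0.054,-0.006,0.073,0],[0.0674,-0.0077,0.0843,0]]}}

```text
time: 7.1
tool_pos: [0.5411, 0.2367, 0.1269]
ee_rot: [-3.131, 0.001, 1.456]
wrist_force: [-12.9, 1.9, 3.3]
width: 0.0115
finger_force: 30.0
```

>>> {"op": "arm_command", "data": {"targets": [[0.0299,-0.0034,0.0203,0],[0.0626,-0.0071,0.0359,0],[0.0971,-0.011,0.0464,0],[0.1328,-0.0151,0.0516,0],[0.1689,-0.0192,0.0513,0],[0.2045,-0.0233,0.0457,0],[0.239,-0.0272,0.0347,0],[0.239,-0.0272,0.0347,0]]}}

```text
time: 7.77
tool_pos: [0.6697, 0.2213, 0.1461]
ee_rot: [3.133, -0.001, 1.452]
wrist_force: [5.1, -0.2, 1.0]
width: 0.0109
finger_force: 30.0
```

>>> {"op": "arm_command", "data": {"targets": [[0.022,-0.0025,-0.01,0],[0.035,-0.004,-0.017,0],[0.035,-0.004,-0.017,0],[0.035,-0.004,-0.017,0]]}}

```text
time: 8.1
tool_pos: [0.6849, 0.2197, 0.137]
ee_rot: [3.135, -0.0, 1.453]
wrist_force: [4.8, -0.7, 1.3]
width: 0.011
finger_force: 30.0
```

>>> {"op": "arm_command", "data": {"targets": [[0,0,0,0],[0,0,0,0],[0,0,0.08,0],[0,0,0.16,0],[0,0,0.24,0],[0,0,0.29,0.05],[-0.08,-0.01,0.29,0.1],[-0.16,-0.02,0.29,0.15]], "claw": 0.6}}

```text
time: 8.77
tool_pos: [0.6041, 0.2109, 0.2799]
ee_rot: [3.141, -0.0, 1.773]
wrist_force: [-0.9, 0.3, 0.1]
width: 0.0374
finger_force: 0.0
```

>>> {"op": "arm_command", "data": {"targets": [[-0.08,-0.01,0,0.06],[-0.14,-0.02,0,0.12],[-0.14,-0.02,0,0.18],[-0.14,-0.02,0,0.24],[-0.14,-0.02,0,0.3],[-0.14,-0.02,0,0.36],[-0.14,-0.02,0,0.42],[-0.14,-0.02,0,0.48]], "claw": 0.2}}

```text
time: 9.43
tool_pos: [0.531, 0.2005, 0.2799]
ee_rot: [-3.14, -0.002, 2.775]
wrist_force: [-0.1, 0.8, 0.3]
width: 0.0752
finger_force: 0.0
```

>>> {"op": "arm_command", "data": {"targets": [[0,0,0,0.06],[0,0,0,0.12],[0,0,0,0.12],[0,0,0,0.12],[0,0,0,0.12]]}}

```text
time: 9.85
tool_pos: [0.5316, 0.2005, 0.2802]
ee_rot: [-3.141, -0.001, 3.017]
wrist_force: [0.8, -0.9, 0.6]
width: 0.0754
finger_force: 0.0
```

```bash
python3 - <<'E'
from h import *
im,c=snap('wrist','w4'); t,_=snap('top','t4')
print(robot.get_obs()['tool_pos'],robot.get_obs()['ee_rot'],robot.get_obs()['width'])
cv2.imwrite('pics/w4b.png',cv2.resize(im,(800,600))[:,:,::-1])
E
```

```text
[0.5318352  0.20047909 0.28035958] [-3.14153868e+00 -4.92375213e-04  3.01828013e+00] 0.07498878501629187
```

View pics/w4b.png

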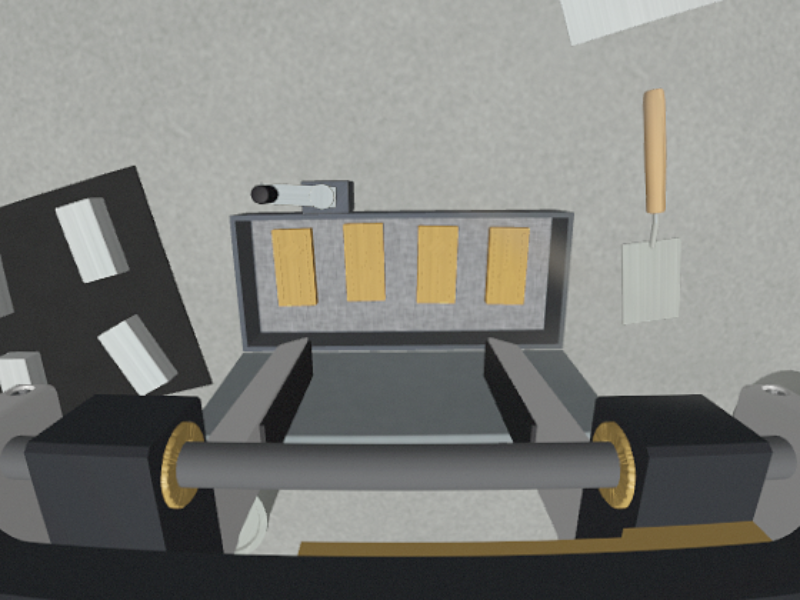

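The lid stands open and the latch lies along the front wall. Four brass dies lie in the case at (294,266), (365,262), (438,264) and (508,265).

```bash
cat >> h.py <<'E'
def dies(im,c,z,roi=(0,0,560,420),amin=300):
    im=im.astype(int); m=(im[:,:,0]-im[:,:,2]>50)&(im[:,:,0]>120); M=np.zeros_like(m); M[roi[1]:roi[3],roi[0]:roi[2]]=1
    out=[]
    for a,ce,cn in blobs(m&M,amin):
        r=cv2.minAreaRect((plane(c,cn,z)*1000).astype(np.float32)); (w,h),an=r[1],r[2]
        an=an if w>h else an-90
        out.append((a,ce,np.r_[r[0]],(w,h),(an+90)%180-90))
    return sorted(out,key=lambda q:-q[2][1])
E
python3 - <<'E'
from h import *
im=cv2.imread('pics/w4.png')[:,:,::-1]; t=cv2.imread('pics/t4.png')[:,:,::-1]; c=cam('wrist',robot.get_obs()); ct=cam('top')
A=dies(im,c,.017,(170,150,390,225));B=dies(t,ct,.017,(120,160,270,275),30)
for q in A+B: print(q[0],q[1].round(1),q[2].round(1),np.round(q[3],1),round(q[4],1))
if len(A)==len(B): print(tri(c,[q[1] for q in A],ct,[q[1] for q in B]).round(4))
E
```

```text
1479 [354.5 185.3] [550.7 310.3] [40.5 79.1] -7.7
1477 [305.6 184.4] [540.6 239.2] [40.2 78.3] -7.1
1496 [254.8 182.8] [529.2 166. ] [39.9 80.1] -5.7
1459 [205.5 186.4] [525.3  93.6] [40.  79.7] -5.4
287 [215.2 232. ] [529.3 159.6] [28.1 80.7] -6.4
430 [238.7 233.5] [526.4  93.7] [41.2 80.7] -5.0
```

>>> {"op": "arm_command", "data": {"targets": [[-0.0126,-0.08,-0.05,0.015],[-0.0126,-0.16,-0.1,0.015],[-0.0126,-0.214,-0.16,0.015],[-0.0126,-0.214,-0.24,0.015],[-0.0126,-0.214,-0.3,0.015],[-0.0126,-0.214,-0.3,0.015],[-0.0126,-0.214,-0.3,0.015],[-0.0126,-0.214,-0.3,0.015]], "claw": 0.43}}

```text
time: 10.62
tool_pos: [0.5272, 0.0939, 0.133]
ee_rot: [3.141, 0.003, 3.051]
wrist_force: [-0.4, 1.0, 1.2]
width: 0.0537
finger_force: 0.0
```

```bash
python3 - <<'E'
from h import *
im,c=snap('wrist','w5'); o=robot.get_obs(); print(o['tool_pos'],o['ee_rot'],o['width'])
for q in dies(im,c,.017): print(q[0],q[1].round(1),q[2].round(1),np.round(q[3],1),round(q[4],1))
im4=cv2.imread('pics/w4.png')[:,:,::-1]
c4=dict(c); o4={'tool_pos':[.53183,.20048,.28036],'ee_rot':[-3.14154,-.000492,3.01828]}; c4=cam('wrist',o4)
A=dies(im4,c4,.017,(170,150,390,225)); B=dies(im,c,.017)
for a in A:
  for b in B:
    if np.hypot(*(a[2]-b[2]))<12: print(tri(c4,[a[1]],c,[b[1]]).round(4))
E
```

```text
[0.52795876 0.09403941 0.13408101] [3.14045337 0.00584415 3.0515279 ] 0.05359385808007261
3098 [488.3 208.8] [550.9 307.9] [46.4 80.1] -7.8
3229 [422.  205.1] [540.9 237.3] [43.6 80.1] -7.8
608 [391.2 327.5] [678.9 205.5] [81.3 22.1] 4.5
3209 [350.8 200.2] [529.4 165.1] [41.1 80.1] -5.7
3483 [346.3 380.7] [746.4 139. ] [417.7  23.1] 84.7
3178 [278.  202.6] [525.3  93.5] [39.8 79.2] -5.2
357 [162.3 330.3] [656.1 -48.9] [16.2 77.6] -8.0
[[5.509e-01 3.114e-01 1.230e-02 5.000e-04]]
[[5.405e-01 2.395e-01 1.230e-02 2.000e-04]]
[[5.284e-01 1.660e-01 1.460e-02 1.000e-04]]
[[0.5242 0.0935 0.0155 0.0006]]
```

>>> {"op": "arm_command", "data": {"targets": [[-0.005,-0.001,-0.08,0],[-0.005,-0.001,-0.16,0],[-0.005,-0.001,-0.22,0],[-0.005,-0.001,-0.25,0],[-0.005,-0.001,-0.25,0],[-0.005,-0.001,-0.25,0]]}}

```text
time: 11.17
tool_pos: [0.526, 0.0937, 0.0084]
ee_rot: [3.141, 0.005, 3.052]
wrist_force: [0.1, -1.3, -0.1]
width: 0.0533
finger_force: 0.0
```

>>> {"op": "arm_command", "data": {"targets": [[0,0,0,0],[0,0,0,0],[0,0,0,0],[0,0,0,0],[0,0,0,0],[0,0,0,0]], "claw": 1}}

```text
time: 11.67
tool_pos: [0.525, 0.0935, 0.0074]
ee_rot: [3.14, 0.004, 3.051]
wrist_force: [0.0, 0.6, 4.3]
width: 0.0398
finger_force: 30.0
```

>>> {"op": "arm_command", "data": {"targets": [[0,0,0.05,0],[0,0,0.12,0],[0,0,0.2,0],[0.01,-0.06,0.26,0.02],[0.02,-0.12,0.3,0.04],[0.03,-0.19,0.34,0.06],[0.04,-0.25,0.38,0.08],[0.04,-0.31,0.42,0.1]]}}

```text
time: 12.33
tool_pos: [0.5429, -0.0636, 0.2151]
ee_rot: [3.141, -0.002, -3.021]
wrist_force: [0.0, 0.1, -4.0]
width: 0.0398
finger_force: 30.0
```

>>> {"op": "arm_command", "data": {"targets": [[0,-0.07,0.04,0],[0,-0.15,0.08,0],[0,-0.23,0.12,0],[0,-0.23,0.12,0],[0,-0.23,0.12,0],[0,-0.23,0.12,0]]}}

```text
time: 12.83
tool_pos: [0.5428, -0.1768, 0.2741]
ee_rot: [3.139, -0.002, -3.023]
wrist_force: [-0.1, 0.7, -3.3]
width: 0.0396
finger_force: 30.0
```

```bash
cat >> h.py <<'E'
def blocks(im,c,z=.028,thr=None,roi=(0,0,560,420)):
    # top faces: brightest, neutral in colour
    im=im.astype(int); g=im.min(2); m=(g>thr)&(im.max(2)-g<40); M=np.zeros_like(m); M[roi[1]:roi[3],roi[0]:roi[2]]=1
    out=[]
    for a,ce,cn in blobs(m&M,200,6000):
        r=cv2.minAreaRect((plane(c,cn,z)*1000).astype(np.float32)); (w,h),an=r[1],r[2]
        an=an if w>h else an-90
        out.append((a,ce,np.r_[r[0]],(w,h),(an+90)%180-90))
    return out
E
python3 - <<'E'
from h import *
im,c=snap('wrist','w6'); t,ct=snap('top','t6'); o=robot.get_obs(); print(o['tool_pos'],o['ee_rot'],o['width'])
for thr in (170,190,205):
  for q in blocks(im,c,thr=thr): print(thr,q[0],q[1].round(1),q[2].round(1),np.round(q[3],1),round(q[4],1))
for q in blocks(t,ct,thr=120,roi=(270,170,400,290)): print('top',q[0],q[1].round(1),q[2].round(1),np.round(q[3],1),round(q[4],1))
cv2.imwrite('pics/w6b.png',cv2.resize(im,(700,525))[:,:,::-1])
E
```

```text
[ 0.54277201 -0.17550691  0.27368407] [ 3.13915121e+00 -2.76525834e-03 -3.02110107e+00] 0.03970505750536848
170 1762 [331.5 136.3] [ 469.3 -112.5] [78.5 40. ] 7.1
170 1736 [222.5 141.7] [ 493.8 -258.7] [39.7 79.8] -4.7
170 302 [483.  177.9] [498.6 112.5] [37.8 42.6] -0.3
170 347 [462.  190.6] [519.1  87.1] [61.2 34.9] 4.6
170 1123 [328.8 224.6] [598.9 -97.3] [79.8 39.6] 21.6
170 1200 [221.3 228.2] [ 621.6 -249.9] [39.6 79.4] -6.3
170 1296 [ 78.1 356.8] [ 880.  -483.9] [78.4 66.8] 6.4
170 1452 [479.1 359.4] [808.6 203.8] [94.1 66.8] 6.9
170 4016 [278.3 361.4] [ 837.2 -141.3] [ 71.7 206.3] -83.4
190 1812 [ 24.5 139.3] [ 512.4 -547.2] [172.5  29.7] 28.7
190 1716 [331.6 136.1] [ 469.3 -112.1] [78.5 39.1] 7.0
190 1711 [222.5 141.7] [ 493.8 -258.7] [39.3 79.3] -4.7
190 1072 [328.8 224.5] [598.8 -97.3] [78.3 39. ] 21.2
190 1162 [221.2 228.3] [ 621.9 -249.9] [39.1 78.6] -6.3
205 1655 [331.8 135.8] [ 468.6 -112.2] [77.2 38.4] 6.8
205 1673 [222.6 141.7] [ 493.8 -258.7] [38.8 79.2] -4.6
205 1026 [328.6 224.4] [599.3 -97.5] [77.6 38.3] 21.3
205 1137 [221.1 228.3] [ 622. -250.] [38.8 77.8] -6.3
top 4490 [307.1 215.8] [ 547.1 -157. ] [330.9 328.7] 1.7
top 444 [308.  208.8] [600.4 -96.6] [81.9 41.9] 21.6
top 459 [312.6 256.1] [ 469.9 -111.8] [81.9 42.1] 6.9
top 1029 [385.  272.4] [ 448.9 -294.8] [131.  117.9] 0.4
```

View pics/w6b.png

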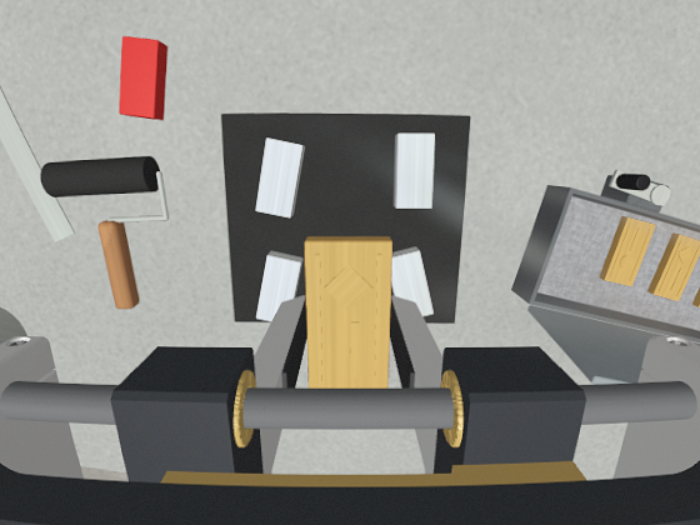

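Wrist view with the die in hand: blocks at full-image (331,136), (222,142), (329,225) and (221,228). The top view agrees within about 1 mm and none has been disturbed. I will place the first die on the block at (469.5,-112.3) mm.

>>> {"op": "arm_command", "data": {"targets": [[-0.05,0.04,-0.05,0],[-0.1,0.08,-0.1,0],[-0.1466,0.1264,-0.15,0],[-0.1466,0.1264,-0.23,0],[-0.1466,0.1264,-0.31,0],[-0.1466,0.1264,-0.38,0],[-0.1466,0.1264,-0.41,0],[-0.1466,0.1264,-0.41,0]]}}

```text
time: 13.6
tool_pos: [0.4651, -0.1104, 0.0643]
ee_rot: [3.135, -0.011, -3.02]
wrist_force: [-0.1, -0.4, -3.6]
width: 0.0399
finger_force: 30.0
```

>>> {"op": "arm_command", "data": {"targets": [[0,0,0,0],[0,0,0,0],[0,0,0,0]]}}

```text
time: 13.85
tool_pos: [0.4716, -0.114, 0.0728]
ee_rot: [-3.14, 0.004, -3.022]
wrist_force: [-0.3, -0.4, -1.9]
width: 0.0396
finger_force: 30.0
```

>>> {"op": "arm_command", "data": {"targets": [[0,0,0,0],[0,0,0,0],[0,0,0,0],[0,0,0,0]]}}

```text
time: 14.18
tool_pos: [0.4703, -0.114, 0.071]
ee_rot: [-3.141, 0.001, -3.023]
wrist_force: [-0.2, 0.3, -3.2]
width: 0.0393
finger_force: 30.0
```

>>> {"op": "arm_command", "data": {"targets": [[-0.0016,0.0034,-0.03,0],[-0.0016,0.0034,-0.055,0],[-0.0016,0.0034,-0.07,0],[-0.0016,0.0034,-0.077,0],[-0.0016,0.0034,-0.08,0],[-0.0016,0.0034,-0.08,0]]}}

```text
time: 14.68
tool_pos: [0.4694, -0.1123, 0.0308]
ee_rot: [-3.142, 0.0, -3.023]
wrist_force: [-0.4, 0.4, -4.0]
width: 0.0392
finger_force: 30.0
```

>>> {"op": "arm_command", "data": {"targets": [[0,0,-0.001,0],[0,0,-0.001,0],[0,0,-0.001,0]]}}

```text
time: 14.93
tool_pos: [0.4697, -0.1124, 0.0305]
ee_rot: [-3.141, 0.001, -3.023]
wrist_force: [0.2, -0.0, -2.2]
width: 0.0397
finger_force: 30.0
```

>>> {"op": "arm_command", "data": {"targets": [[0,0,-0.002,0],[0,0,-0.002,0],[0,0,-0.004,0],[0,0,-0.004,0]]}}

```text
time: 15.27
tool_pos: [0.4698, -0.1124, 0.0304]
ee_rot: [-3.141, 0.001, -3.023]
wrist_force: [-4.5, 1.7, 9.7]
width: 0.0397
finger_force: 30.0
```

>>> {"op": "arm_command", "data": {"targets": [[0,0,0.003,0],[0,0,0.003,0],[0,0,0.003,0],[0,0,0.003,0],[0,0,-0.01,0],[0,0,-0.02,0],[0,0,-0.02,0],[0,0,-0.02,0]], "claw": 0.45}}

```text
time: 15.93
tool_pos: [0.4685, -0.1119, 0.017]
ee_rot: [3.141, -0.002, -3.023]
wrist_force: [-0.1, -0.8, -0.3]
width: 0.0518
finger_force: 0.0
```

>>> {"op": "arm_command", "data": {"targets": [[0,0,0,0],[0,0,0,0],[0,0,0,0],[0,0,0,0],[0,0,0,0],[0,0,0,0]], "claw": 1}}

```text
time: 16.43
tool_pos: [0.4693, -0.1122, 0.0181]
ee_rot: [-3.141, 0.0, -3.023]
wrist_force: [1.5, 0.3, -0.1]
width: 0.0397
finger_force: 30.0
```

>>> {"op": "arm_command", "data": {"targets": [[0,0,0,0],[0,0,0,0],[0,0,0,0],[0,0,0.04,0],[0,0,0.1,0],[0,0,0.13,-0.06],[0,0,0.13,-0.12],[0,0,0.13,-0.18]], "claw": 0}}

```text
time: 17.1
tool_pos: [0.4703, -0.1126, 0.085]
ee_rot: [-3.141, 0.004, 2.879]
wrist_force: [-0.2, 0.1, 0.3]
width: 0.09
finger_force: 0.0
```

>>> {"op": "arm_command", "data": {"targets": [[0,0,0,-0.06],[0,0,0,-0.12],[0,0,0,-0.18],[0,0,0,-0.24],[0,0,0,-0.3],[0,0,0,-0.36],[0,0,0,-0.42],[0,0,0,-0.48]]}}

```text
time: 17.77
tool_pos: [0.4691, -0.1121, 0.083]
ee_rot: [3.142, -0.0, 1.879]
wrist_force: [0.5, -0.1, 0.8]
width: 0.0938
finger_force: 0.0
```

>>> {"op": "arm_command", "data": {"targets": [[0,0,0,-0.06],[0,0,0,-0.09],[0,0,0,-0.09],[0,0,0,-0.09],[0,0,0,-0.09]]}}

```text
time: 18.18
tool_pos: [0.4692, -0.1121, 0.083]
ee_rot: [3.141, -0.0, 1.699]
wrist_force: [0.0, 0.4, 0.6]
width: 0.0937
finger_force: 0.0
```

```bash
python3 - <<'E'
from h import *
im,c=snap('wrist','w7'); o=robot.get_obs(); print(o['tool_pos'],o['ee_rot'],o['width'])
for q in dies(im,c,.040): print(q[0],q[1].round(1),q[2].round(1),np.round(q[3],1),round(q[4],1))
cv2.imwrite('pics/w7b.png',im[:,:,::-1])
E
```

```text
[ 0.46916157 -0.11214219  0.08301422] [3.14152029e+00 5.78235964e-06 1.69829745e+00] 0.0940486716406972
5538 [280.5 227.3] [ 470.5 -111.5] [80.1 41.9] 6.4
717 [469. 325.] [ 640.6 -179. ] [26.7 64.7] -66.2
965 [ 88.3 324.6] [ 319.2 -220.2] [64.9 27.2] 80.4
3167 [419.6 378.7] [ 608.4 -238.7] [292.5  17.7] 7.3
```

View pics/w7b.png

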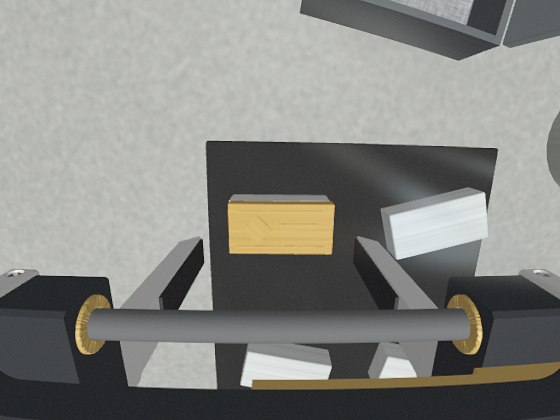

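The die lies on its block at (280,227), between the fingers. I will squeeze lengthwise to make the ends flush.

>>> {"op": "arm_command", "data": {"targets": [[0.0016,0,-0.05,0],[0.0016,0,-0.1,0],[0.0016,0,-0.128,0],[0.0016,0,-0.128,0],[0.0016,0,-0.128,0]]}}

```text
time: 18.65
tool_pos: [0.4694, -0.1119, 0.0184]
ee_rot: [-3.14, -0.001, 1.698]
wrist_force: [-0.1, -0.4, 0.6]
width: 0.0942
finger_force: 0.0
```

>>> {"op": "arm_command", "data": {"targets": [[0,0,0,0],[0,0,0,0],[0,0,0,0],[0,0,0,0],[0,0,0,0]], "claw": 1}}

```text
time: 19.07
tool_pos: [0.4701, -0.1127, 0.0205]
ee_rot: [3.141, 0.001, 1.697]
wrist_force: [-4.1, -0.6, 5.3]
width: 0.0799
finger_force: 30.0
```

>>> {"op": "arm_command", "data": {"targets": [[0,0,0,0],[0,0,0,0],[0,0,0,0],[0,0,0,0],[0,0,0.05,0],[0,0,0.13,0],[0,0,0.2,0],[0,0,0.24,0]], "claw": 0}}

```text
time: 19.73
tool_pos: [0.4717, -0.1126, 0.1433]
ee_rot: [3.136, 0.003, 1.697]
wrist_force: [0.8, 0.1, 0.1]
width: 0.0937
finger_force: 0.0
```

```bash
python3 - <<'E'
from h import *
im,c=snap('wrist','w8'); o=robot.get_obs(); print(o['tool_pos'],o['ee_rot'],o['width'])
for q in dies(im,c,.040): print(q[0],q[1].round(1),q[2].round(1),np.round(q[3],1),round(q[4],1))
cv2.imwrite('pics/w8b.png',cv2.resize(im[130:290,180:400],None,fx=3,fy=3,interpolation=cv2.INTER_CUBIC)[:,:,::-1])
E
```

```text
[ 0.47364203 -0.11330331  0.14677151] [3.13017006 0.00556146 1.69727105] 0.09370509244267534
3664 [275.8 207.9] [ 469.6 -112.5] [81.  41.2] 7.1
500 [472.9 329.3] [ 699.7 -216.7] [24.7 80.9] -71.3
947 [ 88.3 324.6] [ 284.7 -268.5] [82.2 34.2] 80.3
3147 [419.6 378.7] [ 653.1 -294.4] [374.5  22.6] 7.0
```

View pics/w8b.png

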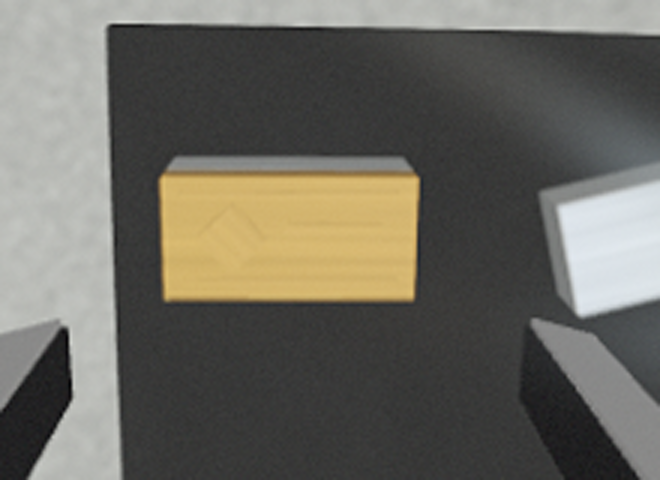

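Die 1 is flush with its block on all sides; measured jaw widths were 39.7 and 79.9 mm. On to die 2 at about (529,165.5) mm.

>>> {"op": "arm_command", "data": {"targets": [[0.015,0.07,0,0.055],[0.03,0.14,0,0.11],[0.045,0.21,0,0.165],[0.06,0.28,0,0.22],[0.075,0.35,0,0.275],[0.09,0.42,0,0.33],[0.105,0.49,0,0.385],[0.118,0.556,0,0.44]], "claw": 0.43}}

```text
time: 20.45
tool_pos: [0.5288, 0.1679, 0.1379]
ee_rot: [-3.141, -0.001, 2.625]
wrist_force: [0.2, -0.6, 0.8]
width: 0.0538
finger_force: 0.0
```

>>> {"op": "arm_command", "data": {"targets": [[0,0,0,0.055],[0,0,0,0.11],[0,0,0,0.165],[0,0,0,0.202],[0,0,0,0.202],[0,0,0,0.202],[0,0,0,0.202],[0,0,0,0.202]]}}

```text
time: 21.12
tool_pos: [0.5289, 0.1658, 0.1387]
ee_rot: [3.142, -0.0, 3.04]
wrist_force: [0.1, -0.2, 0.4]
width: 0.0538
finger_force: 0.0
```

```bash
cat > look.py <<'E'
from h import *
import sys
im,c=snap('wrist',sys.argv[1]); o=robot.get_obs(); print(o['time'],o['tool_pos'],o['ee_rot'],o['width'])
for q in dies(im,c,.017,amin=1000): print(q[0],q[1].round(1),q[2].round(1),np.round(q[3],1),round(q[4],1))
E
python3 look.py w9
```

```text
21.1667 [0.52894351 0.16574447 0.13880027] [ 3.14151344e+00 -2.13140345e-04  3.04060409e+00] 0.05380525136276516
2965 [419.9 210.6] [550.6 309. ] [43.8 80.3] -8.1
2925 [351.6 206.2] [540.3 238.1] [41.1 80.1] -7.9
3034 [278.6 203.6] [528.9 165.6] [39.5 79.3] -5.1
```

>>> {"op": "arm_command", "data": {"targets": [[0,0,-0.08,0],[0,0,-0.16,0],[0,0,-0.23,0],[0,0,-0.261,0],[0,0,-0.261,0],[0,0,-0.261,0],[0,0,-0.261,0]]}}

```text
time: 21.75
tool_pos: [0.5291, 0.1658, 0.0085]
ee_rot: [3.141, 0.0, 3.041]
wrist_force: [0.2, -0.2, -0.2]
width: 0.0535
finger_force: 0.0
```

>>> {"op": "arm_command", "data": {"targets": [[0,0,0,0],[0,0,0,0],[0,0,0,0],[0,0,0,0],[0,0,0,0],[0,0,0,0]], "claw": 1}}

```text
time: 22.25
tool_pos: [0.5292, 0.1659, 0.0088]
ee_rot: [3.141, 0.001, 3.042]
wrist_force: [-0.6, -0.7, 1.1]
width: 0.0396
finger_force: 30.0
```

>>> {"op": "arm_command", "data": {"targets": [[0,0,0.05,0],[0,0,0.12,0],[0,0,0.2,0],[0.005,-0.06,0.25,0],[0.01,-0.12,0.3,0],[0.02,-0.19,0.34,0],[0.02,-0.26,0.38,0],[0.02,-0.33,0.42,0]]}}

```text
time: 22.92
tool_pos: [0.5383, -0.0005, 0.2186]
ee_rot: [-3.142, -0.002, 3.042]
wrist_force: [1.0, -0.9, -2.7]
width: 0.0398
finger_force: 30.0
```

>>> {"op": "arm_command", "data": {"targets": [[0,-0.07,0.04,0],[0,-0.14,0.08,0],[0,-0.22,0.12,0],[0,-0.3,0.12,0],[0,-0.37,0.12,0],[0,-0.37,0.12,0],[0,-0.37,0.12,0],[0,-0.37,0.12,0]]}}

```text
time: 23.58
tool_pos: [0.5386, -0.1837, 0.2773]
ee_rot: [3.14, -0.002, 3.041]
wrist_force: [-1.2, -0.0, -3.7]
width: 0.0398
finger_force: 30.0
```

```bash
cat > lookb.py <<'E'
from h import *
import sys
im,c=snap('wrist',sys.argv[1]); o=robot.get_obs(); print(o['time'],o['tool_pos'],o['ee_rot'],o['width'])
for q in blocks(im,c,thr=185,roi=(100,60,450,290)):
    if min(q[3])>25: print('B',q[0],q[1].round(1),q[2].round(1),np.round(q[3],1),round(q[4],1))
for q in dies(im,c,.040,amin=700): print('D',q[0],q[1].round(1),q[2].round(1),np.round(q[3],1),round(q[4],1))
E
python3 lookb.py w10
```

```text
23.6333 [ 0.53879472 -0.18308783  0.27768618] [ 3.14028510e+00 -1.57242859e-03  3.04264723e+00] 0.03992987245383119
B 417 [125.7  74. ] [ 363.9 -375.5] [46.9 55.6] -45.2
B 276 [182.2 102.7] [ 413.1 -302.3] [32.2 46. ] -81.4
B 3468 [146.6 158.3] [ 499.9 -341.3] [202.7 114.3] 44.2
B 1643 [221.  157.3] [ 493.8 -258.9] [39.5 79.2] -4.7
B 384 [126.6 200.7] [ 545.4 -409.3] [45.  82.7] -50.8
B 1407 [340.9 218.8] [599.4 -97.4] [78.8 39.4] 21.7
B 373 [234.6 228.6] [ 598.8 -253.5] [26.6 33. ] -7.4
D 1035 [549.6 159.6] [536.2 207.9] [39.2 76.9] -2.2
D 1944 [326.5 128.3] [ 469.5 -112.3] [80.7 41.2] 7.0
D 3647 [317.5 381.2] [ 869.6 -179.8] [586.5  33.2] 84.1
D 8151 [278.3 248.2] [ 636.2 -193.7] [ 97.4 190.1] -5.8
D 2044 [102.5 105. ] [ 406.8 -404. ] [48.5 77.3] -1.7
D 884 [112.6 248.6] [ 608.9 -436. ] [99.2 22.8] 10.1
```

>>> {"op": "arm_command", "data": {"targets": [[-0.03,-0.05,-0.05,0.008],[-0.06,-0.1,-0.1,0.008],[-0.09,-0.151,-0.15,0.008],[-0.09,-0.151,-0.23,0.008],[-0.09,-0.151,-0.31,0.008],[-0.09,-0.151,-0.37,0.008],[-0.09,-0.151,-0.41,0.008],[-0.09,-0.151,-0.41,0.008]]}}

```text
time: 24.3
tool_pos: [0.4906, -0.2554, 0.0672]
ee_rot: [3.135, -0.011, 3.061]
wrist_force: [-1.0, 0.4, -4.2]
width: 0.0396
finger_force: 30.0
```

>>> {"op": "arm_command", "data": {"targets": [[0,0,0,0],[0,0,0,0],[0,0,0,0],[0,0,0,0],[0,0,0,0],[0,0,0,0]]}}

```text
time: 24.8
tool_pos: [0.4946, -0.26, 0.0747]
ee_rot: [-3.141, 0.002, 3.059]
wrist_force: [0.3, -0.8, -1.7]
width: 0.0398
finger_force: 30.0
```

>>> {"op": "arm_command", "data": {"targets": [[-0.0014,0.0026,-0.03,0],[-0.0014,0.0026,-0.055,0],[-0.0014,0.0026,-0.072,0],[-0.0014,0.0026,-0.081,0],[-0.0014,0.0026,-0.083,0],[-0.0014,0.0026,-0.085,0],[-0.0014,0.0026,-0.086,0],[-0.0014,0.0026,-0.086,0]]}}

```text
time: 25.47
tool_pos: [0.4928, -0.2581, 0.0317]
ee_rot: [3.141, -0.001, 3.059]
wrist_force: [-4.7, 2.9, 4.9]
width: 0.0395
finger_force: 30.0
```

>>> {"op": "arm_command", "data": {"targets": [[0,0,-0.001,0],[0,0,-0.002,0],[0,0,-0.002,0]]}}

```text
time: 25.72
tool_pos: [0.4928, -0.2581, 0.0316]
ee_rot: [3.141, -0.001, 3.059]
wrist_force: [-4.3, 3.2, 8.6]
width: 0.0393
finger_force: 30.0
```

>>> {"op": "arm_command", "data": {"targets": [[0,0,0.003,0],[0,0,0.003,0],[0,0,0.003,0],[0,0,0.003,0],[0,0,-0.01,0],[0,0,-0.024,0],[0,0,-0.024,0],[0,0,-0.024,0]], "claw": 0.45}}

```text
time: 26.38
tool_pos: [0.4925, -0.2579, 0.0161]
ee_rot: [3.14, -0.002, 3.058]
wrist_force: [0.1, -0.2, 0.3]
width: 0.0517
finger_force: 0.0
```

>>> {"op": "arm_command", "data": {"targets": [[0,0,0,0],[0,0,0,0],[0,0,0,0],[0,0,0,0],[0,0,0,0],[0,0,0,0]], "claw": 1}}

```text
time: 26.88
tool_pos: [0.4934, -0.2585, 0.0176]
ee_rot: [-3.141, 0.0, 3.058]
wrist_force: [0.2, -0.5, -0.7]
width: 0.0395
finger_force: 30.0
```

>>> {"op": "arm_command", "data": {"targets": [[0,0,0,0],[0,0,0,0],[0,0,0,0],[0,0,0.04,0],[0,0,0.1,0],[0,0,0.13,-0.06],[0,0,0.13,-0.12],[0,0,0.13,-0.18]], "claw": 0}}

```text
time: 27.55
tool_pos: [0.4943, -0.259, 0.0847]
ee_rot: [-3.141, 0.004, 2.677]
wrist_force: [0.2, -0.1, -0.2]
width: 0.0894
finger_force: 0.0
```

>>> {"op": "arm_command", "data": {"targets": [[0,0,0,-0.06],[0,0,0,-0.12],[0,0,0,-0.18],[0,0,0,-0.24],[0,0,0,-0.3],[0,0,0,-0.36],[0,0,0,-0.42],[0,0,0,-0.48]]}}

```text
time: 28.22
tool_pos: [0.4933, -0.2583, 0.0826]
ee_rot: [3.141, -0.0, 1.677]
wrist_force: [-0.3, -0.2, 1.2]
width: 0.0942
finger_force: 0.0
```

>>> {"op": "arm_command", "data": {"targets": [[0,0,0,-0.06],[0,0,0,-0.09],[0,0,0,-0.09],[0,0,0,-0.09],[0,0,0,-0.09]]}}

```text
time: 28.63
tool_pos: [0.4933, -0.2583, 0.0825]
ee_rot: [3.141, -0.0, 1.496]
wrist_force: [0.1, -0.6, -0.4]
width: 0.0938
finger_force: 0.0
```

```bash
python3 lookb.py w11
```

```text
28.6833 [ 0.49327814 -0.25832627  0.08255322] [ 3.14145371e+00 -1.50349227e-05  1.49618624e+00] 0.0940221205072976
B 2853 [420.2 201.9] [ 608.1 -248.8] [39.5 50.9] -5.8
B 1088 [430.  273.8] [ 614.7 -315.3] [41.3 29.7] 6.9
D 6851 [224.4  28. ] [ 470.  -113.7] [80.5 42.2] 6.8
D 5571 [278.5 227.6] [ 493.1 -258. ] [42.1 80.1] -4.8
D 1005 [ 88.3 324.6] [ 325.  -333.8] [65.2 27.3] 69.0
D 993 [468.4 324.5] [ 647.3 -357.9] [26.9 65.2] -76.3
D 2923 [201.7 371.5] [ 412.9 -386. ] [39.7 77.6] -3.1
D 3353 [420.2 378.7] [ 604.1 -410. ] [ 18.2 291.9] -4.2
```

>>> {"op": "arm_command", "data": {"targets": [[0,0,-0.05,0],[0,0,-0.1,0],[0,0,-0.128,0],[0,0,-0.128,0],[0,0,-0.128,0]]}}

```text
time: 29.1
tool_pos: [0.4927, -0.258, 0.0178]
ee_rot: [-3.14, -0.001, 1.495]
wrist_force: [-0.1, 0.2, 0.9]
width: 0.0941
finger_force: 0.0
```

>>> {"op": "arm_command", "data": {"targets": [[0,0,0,0],[0,0,0,0],[0,0,0,0],[0,0,0,0],[0,0,0,0],[0,0,0,0]], "claw": 1}}

```text
time: 29.6
tool_pos: [0.4944, -0.2591, 0.0203]
ee_rot: [3.139, 0.002, 1.495]
wrist_force: [0.4, -0.6, 5.6]
width: 0.0794
finger_force: 30.0
```

>>> {"op": "arm_command", "data": {"targets": [[0,0,0,0],[0,0,0,0],[0,0,0,0],[0,0,0,0],[0,0,0.05,0],[0,0,0.13,0],[0,0,0.2,0],[0,0,0.24,0]], "claw": 0}}

```text
time: 30.27
tool_pos: [0.4945, -0.2591, 0.1427]
ee_rot: [3.137, 0.003, 1.495]
wrist_force: [1.4, -0.3, -0.4]
width: 0.0941
finger_force: 0.0
```

```bash
python3 lookb.py w12; python3 -c "
import cv2
im=cv2.imread('pics/w12.png');cv2.imwrite('pics/w12b.png',cv2.resize(im[130:290,180:400],None,fx=3,fy=3,interpolation=cv2.INTER_CUBIC))"
```

```text
30.3167 [ 0.49622825 -0.26024944  0.14646646] [3.13096201 0.0058548  1.49502842] 0.09380953972345941
D 5108 [235.6  43.1] [ 469.3 -112.2] [81.5 43. ] 6.9
D 3753 [277.5 208.4] [ 493.9 -259.1] [42.1 81.2] -4.5
D 991 [ 88.3 324.6] [ 280.2 -373.9] [82.5 34.5] 68.9
D 971 [468.5 324.5] [ 690.2 -406.6] [34.1 83.2] -77.6
D 1272 [210.5 351.3] [ 409.3 -414.7] [25.4 78.8] -3.1
D 990 [376.3 355.8] [ 590.9 -434.8] [62.6 27.2] 11.8
D 3228 [420.3 378.7] [ 635.2 -472.9] [ 23.1 373.3] -4.6
```

>>> {"op": "arm_command", "data": {"targets": [[0.008,0.08,0,0.055],[0.016,0.16,0,0.11],[0.024,0.24,0,0.165],[0.032,0.32,0,0.22],[0.04,0.4,0,0.275],[0.048,0.48,0,0.33],[0.056,0.56,0,0.385],[0.064,0.64,0,0.44]], "claw": 0.43}}

```text
time: 30.98
tool_pos: [0.5245, 0.0636, 0.1374]
ee_rot: [-3.141, -0.001, 2.422]
wrist_force: [1.8, 0.6, 0.1]
width: 0.0537
finger_force: 0.0
```

>>> {"op": "arm_command", "data": {"targets": [[0.008,0.08,0,0.055],[0.016,0.16,0,0.11],[0.024,0.24,0,0.165],[0.03,0.32,0,0.22],[0.03,0.354,0,0.275],[0.03,0.354,0,0.285],[0.03,0.354,0,0.285],[0.03,0.354,0,0.285]]}}

```text
time: 31.65
tool_pos: [0.54, 0.2376, 0.1376]
ee_rot: [-3.14, -0.001, 3.011]
wrist_force: [0.3, -0.4, 0.3]
width: 0.0533
finger_force: 0.0
```

>>> {"op": "arm_command", "data": {"targets": [[0,0,0,0],[0,0,0,0],[0,0,0,0]]}}

```text
time: 31.9
tool_pos: [0.5405, 0.2374, 0.1386]
ee_rot: [3.142, 0.0, 3.011]
wrist_force: [0.1, 0.3, 0.1]
width: 0.0538
finger_force: 0.0
```

```bash
python3 look.py w13
```

```text
31.95 [0.54049682 0.23759052 0.13866232] [3.14147750e+00 2.46148874e-04 3.01131422e+00] 0.05345829715332925
2588 [501.5  87.1] [454.9 465.4] [119.   22.1] 0.3
3005 [351.6 203.1] [550.1 310. ] [41.  79.2] -7.9
3080 [280.3 203.3] [540.4 239.1] [39.5 80. ] -8.0
```

>>> {"op": "arm_command", "data": {"targets": [[0,0.003,-0.08,-0.004],[0,0.003,-0.16,-0.004],[0,0.003,-0.23,-0.004],[0,0.003,-0.261,-0.004],[0,0.003,-0.261,-0.004],[0,0.003,-0.261,-0.004],[0,0.003,-0.261,-0.004]]}}

```text
time: 32.53
tool_pos: [0.5406, 0.2398, 0.0082]
ee_rot: [3.141, 0.0, 3.004]
wrist_force: [-0.3, 0.0, 0.4]
width: 0.0536
finger_force: 0.0
```

>>> {"op": "arm_command", "data": {"targets": [[0,0,0,0],[0,0,0,0],[0,0,0,0],[0,0,0,0],[0,0,0,0],[0,0,0,0]], "claw": 1}}

```text
time: 33.03
tool_pos: [0.5405, 0.2399, 0.0083]
ee_rot: [-3.141, 0.001, 3.005]
wrist_force: [-0.9, -1.1, 1.1]
width: 0.0395
finger_force: 30.0
```

>>> {"op": "arm_command", "data": {"targets": [[0,0,0.05,0],[0,0,0.12,0],[0,0,0.2,0],[0,-0.06,0.25,0],[0,-0.12,0.3,0],[0.005,-0.19,0.34,0.04],[0.01,-0.26,0.38,0.08],[0.01,-0.33,0.42,0.12]]}}

```text
time: 33.7
tool_pos: [0.5448, 0.0741, 0.2181]
ee_rot: [3.141, -0.001, -3.022]
wrist_force: [0.2, -0.7, -2.7]
width: 0.0396
finger_force: 30.0
```

>>> {"op": "arm_command", "data": {"targets": [[0.01,-0.07,0.04,0.04],[0.02,-0.14,0.08,0.08],[0.03,-0.22,0.12,0.12],[0.04,-0.3,0.12,0.126],[0.05,-0.37,0.12,0.126],[0.05,-0.37,0.12,0.126],[0.05,-0.37,0.12,0.126],[0.05,-0.37,0.12,0.126]]}}

```text
time: 34.37
tool_pos: [0.57, -0.1093, 0.2768]
ee_rot: [3.139, -0.001, -2.763]
wrist_force: [-0.7, 0.7, -2.3]
width: 0.0393
finger_force: 30.0
```

```bash
python3 lookb.py w14
```

```text
34.4167 [ 0.57003515 -0.10864318  0.2771608 ] [ 3.13966522e+00 -8.76512853e-04 -2.76173584e+00] 0.03951759372988587
B 3577 [126.1 108.8] [ 575.  -341.6] [191.7  69.9] 7.3
B 218 [357.9 268.6] [638.8  49.1] [56.3 37.9] 47.2
D 916 [519.6 264.8] [548.1 283.4] [46.8 75.5] -7.8
D 3662 [317.4 381.2] [861.9  47.4] [ 33.4 586.7] -68.6
D 8169 [278.3 248.3] [661.8 -72.6] [188.6  97.8] 21.6
D 2001 [304.2 113.6] [ 469.7 -112.3] [80.4 41. ] 6.9
D 2069 [192.4  89.3] [ 494.  -257.8] [42.1 80.6] -4.6
D 701 [ 80.1 373.2] [ 989.8 -304.6] [54.5 65.9] -68.4
D 1150 [ 45.7 127.7] [ 612.3 -434. ] [103.3  22.4] 11.0
```

>>> {"op": "arm_command", "data": {"targets": [[0.08,-0.03,0,0],[0.16,-0.06,0,0],[0.18,-0.06,0,0],[0.18,-0.06,0,0],[0.18,-0.06,0,0]]}}

```text
time: 34.83
tool_pos: [0.6603, -0.1379, 0.2767]
ee_rot: [3.139, -0.002, -2.76]
wrist_force: [-0.3, -0.2, -3.5]
width: 0.0395
finger_force: 30.0
```

```bash
python3 lookb.py w15|grep B; python3 - <<'E'
from h import *
t,ct=snap('top','t15')
for q in blocks(t,ct,thr=120,roi=(270,170,400,290)): print('top',q[0],q[1].round(1),q[2].round(1),np.round(q[3],1),round(q[4],1))
E
```

```text
B 1707 [211.5 127.7] [ 622.3 -250.3] [38.8 79.3] -6.1
B 1617 [321.5 154. ] [600.  -97.3] [78.1 39.3] 22.1
B 660 [361.6 267.8] [729.6  30.7] [46.8 64.8] -57.1
top 2592 [282.7 224.9] [543.7 -54.2] [329.2 122.9] 1.7
top 1271 [372.8 188.7] [ 649.6 -288.3] [133.  136.8] -87.9
top 308 [305.7 205.5] [602.6 -95.3] [76.4 41.7] 20.2
top 585 [388.3 277.6] [ 435.4 -315.7] [102.6  76.1] 0.4
```

>>> {"op": "arm_command", "data": {"targets": [[-0.05,0.03,-0.05,0],[-0.1,0.06,-0.1,0],[-0.121,0.081,-0.15,0],[-0.121,0.081,-0.23,0],[-0.121,0.081,-0.31,0],[-0.121,0.081,-0.37,0],[-0.121,0.081,-0.41,0],[-0.121,0.081,-0.41,0]]}}

```text
time: 35.6
tool_pos: [0.595, -0.0975, 0.0683]
ee_rot: [3.136, -0.008, -2.762]
wrist_force: [0.3, 0.1, -3.4]
width: 0.0396
finger_force: 30.0
```

>>> {"op": "arm_command", "data": {"targets": [[0,0,0,0],[0,0,0,0],[0,0,0,0],[0,0,0,0],[0,0,0,0],[0,0,0,0]]}}

```text
time: 36.1
tool_pos: [0.6004, -0.0995, 0.0742]
ee_rot: [-3.141, 0.002, -2.763]
wrist_force: [-0.7, 0.1, -2.9]
width: 0.0395
finger_force: 30.0
```

>>> {"op": "arm_command", "data": {"targets": [[-0.001,0.0044,-0.03,0],[-0.001,0.0044,-0.055,0],[-0.001,0.0044,-0.072,0],[-0.001,0.0044,-0.08,0],[-0.001,0.0044,-0.083,0],[-0.001,0.0044,-0.085,0],[-0.001,0.0044,-0.086,0],[-0.001,0.0044,-0.086,0]]}}

```text
time: 36.77
tool_pos: [0.599, -0.0971, 0.0312]
ee_rot: [3.141, -0.0, -2.763]
wrist_force: [-3.3, 1.1, 3.8]
width: 0.0394
finger_force: 30.0
```

>>> {"op": "arm_command", "data": {"targets": [[0,0,-0.001,0],[0,0,-0.002,0],[0,0,-0.002,0]]}}

```text
time: 37.02
tool_pos: [0.5991, -0.0971, 0.0312]
ee_rot: [3.141, -0.0, -2.763]
wrist_force: [-6.4, 1.0, 8.2]
width: 0.0392
finger_force: 30.0
```

>>> {"op": "arm_command", "data": {"targets": [[0,0,0.003,0],[0,0,0.003,0],[0,0,0.003,0],[0,0,0.003,0],[0,0,-0.01,0],[0,0,-0.024,0],[0,0,-0.024,0],[0,0,-0.024,0]], "claw": 0.45}}

```text
time: 37.68
tool_pos: [0.5984, -0.0969, 0.0155]
ee_rot: [3.14, -0.002, -2.763]
wrist_force: [-1.4, 0.5, -0.4]
width: 0.0516
finger_force: 0.0
```

>>> {"op": "arm_command", "data": {"targets": [[0,0,0,0],[0,0,0,0],[0,0,0,0],[0,0,0,0],[0,0,0,0],[0,0,0,0]], "claw": 1}}

```text
time: 38.18
tool_pos: [0.5995, -0.0973, 0.0171]
ee_rot: [-3.141, 0.0, -2.763]
wrist_force: [0.1, -0.1, -0.3]
width: 0.0396
finger_force: 30.0
```

>>> {"op": "arm_command", "data": {"targets": [[0,0,0,0],[0,0,0,0],[0,0,0,0],[0,0,0.04,0],[0,0,0.1,0],[0,0,0.13,-0.06],[0,0,0.13,-0.12],[0,0,0.13,-0.18]], "claw": 0}}

```text
time: 38.85
tool_pos: [0.6005, -0.0974, 0.0845]
ee_rot: [-3.141, 0.004, 3.139]
wrist_force: [-0.8, 0.7, -0.5]
width: 0.0897
finger_force: 0.0
```

>>> {"op": "arm_command", "data": {"targets": [[0,0,0,-0.06],[0,0,0,-0.12],[0,0,0,-0.18],[0,0,0,-0.24],[0,0,0,-0.3],[0,0,0,-0.36],[0,0,0,-0.42],[0,0,0,-0.48]]}}

```text
time: 39.52
tool_pos: [0.5992, -0.0971, 0.0821]
ee_rot: [3.142, -0.0, 2.139]
wrist_force: [-0.1, 0.4, 0.5]
width: 0.0941
finger_force: 0.0
```

>>> {"op": "arm_command", "data": {"targets": [[0,0,0,-0.06],[0,0,0,-0.09],[0,0,0,-0.09],[0,0,0,-0.09],[0,0,0,-0.09]]}}

```text
time: 39.93
tool_pos: [0.5992, -0.0971, 0.082]
ee_rot: [3.142, -0.0, 1.958]
wrist_force: [-0.7, 0.7, -0.7]
width: 0.094
finger_force: 0.0
```

```bash
python3 lookb.py w16
```

```text
39.9833 [ 0.59926034 -0.09714551  0.08203639] [ 3.14152907e+00 -2.29731789e-05  1.95793823e+00] 0.09420210358850639
D 5594 [279.3 227.8] [599.4 -96.5] [80.  42.1] 21.8
D 5904 [112.9 183.2] [ 471.1 -111.4] [82.9 42.4] 7.0
D 973 [468.5 324.5] [ 781.  -117.2] [26.6 64.8] -51.2
D 3229 [420.4 378.7] [ 765.3 -182.9] [291.2  17.9] 22.2
D 988 [ 88.3 324.5] [ 482.3 -238.8] [27.1 64.9] -84.7
```

>>> {"op": "arm_command", "data": {"targets": [[0,0,-0.05,0],[0,0,-0.1,0],[0,0,-0.128,0],[0,0,-0.128,0],[0,0,-0.128,0]]}}

```text
time: 40.4
tool_pos: [0.5986, -0.097, 0.0171]
ee_rot: [-3.14, -0.001, 1.957]
wrist_force: [1.1, -0.8, 0.9]
width: 0.0942
finger_force: 0.0
```

>>> {"op": "arm_command", "data": {"targets": [[0,0,0,0],[0,0,0,0],[0,0,0,0],[0,0,0,0],[0,0,0,0],[0,0,0,0]], "claw": 1}}

```text
time: 40.9
tool_pos: [0.6004, -0.0976, 0.02]
ee_rot: [3.139, 0.002, 1.957]
wrist_force: [-0.9, 0.2, 5.6]
width: 0.0797
finger_force: 30.0
```

>>> {"op": "arm_command", "data": {"targets": [[0,0,0,0],[0,0,0,0],[0,0,0,0],[0,0,0,0],[0,0,0.05,0],[0,0,0.13,0],[0,0,0.2,0],[0,0,0.25,0]], "claw": 0}}

```text
time: 41.57
tool_pos: [0.6001, -0.0973, 0.1462]
ee_rot: [3.139, 0.002, 1.957]
wrist_force: [1.2, -0.0, 0.7]
width: 0.0939
finger_force: 0.0
```

```bash
python3 lookb.py w17
```

```text
41.6167 [ 0.6027572  -0.09794013  0.15206186] [3.13106701 0.007641   1.95684486] 0.094225954891772
D 3646 [278.1 208. ] [599.9 -97.9] [81.5 42.6] 21.7
D 3860 [143.2 172.3] [ 468.6 -113.3] [83.8 42.7] 6.9
D 963 [468.5 324.4] [ 843.4 -143.2] [34.4 84. ] -51.2
D 3208 [420.3 378.7] [ 823.4 -228. ] [377.   23.1] 22.0
D 980 [ 88.3 324.6] [ 457.5 -299. ] [34.8 83.2] -84.8
```

>>> {"op": "arm_command", "data": {"targets": [[-0.08,0,0,0.055],[-0.11,0.06,0,0.11],[-0.11,0.14,0,0.165],[-0.11,0.22,0,0.22],[-0.11,0.3,0,0.275],[-0.11,0.38,0,0.33],[-0.105,0.46,0,0.385],[-0.1,0.54,0,0.44]], "claw": 0.43}}

```text
time: 42.28
tool_pos: [0.5486, 0.1747, 0.1423]
ee_rot: [-3.141, -0.001, 2.884]
wrist_force: [0.9, -0.7, 0.5]
width: 0.0534
finger_force: 0.0
```

>>> {"op": "arm_command", "data": {"targets": [[0,0.08,0,0.055],[0,0.16,0,0.06],[0,0.24,0,0.06],[0,0.275,0,0.06],[0,0.275,0,0.06],[0,0.275,0,0.06],[0,0.275,0,0.06],[0,0.275,0,0.06]]}}

```text
time: 42.95
tool_pos: [0.5495, 0.3088, 0.1428]
ee_rot: [-3.141, -0.0, 3.002]
wrist_force: [-0.0, 0.1, 0.4]
width: 0.0537
finger_force: 0.0
```

```bash
python3 look.py w18
```

```text
43.0 [0.54959184 0.30875603 0.14297317] [-3.14128211e+00  6.06544075e-06  3.00186309e+00] 0.05378699452343411
2413 [428.9  84.8] [454.7 466.5] [ 20.1 119. ] -0.7
2990 [280.8 203.5] [550.8 310.7] [39.7 79.9] -7.8
```

>>> {"op": "arm_command", "data": {"targets": [[0.0024,0.004,-0.08,0],[0.0024,0.004,-0.16,0],[0.0024,0.004,-0.23,0],[0.0024,0.004,-0.268,0],[0.0024,0.004,-0.268,0],[0.0024,0.004,-0.268,0],[0.0024,0.004,-0.268,0]]}}

```text
time: 43.58
tool_pos: [0.551, 0.3112, 0.0093]
ee_rot: [3.141, 0.0, 3.002]
wrist_force: [0.3, 0.0, 0.3]
width: 0.0538
finger_force: 0.0
```

>>> {"op": "arm_command", "data": {"targets": [[0,0,0,0],[0,0,0,0],[0,0,0,0],[0,0,0,0],[0,0,0,0],[0,0,0,0]], "claw": 1}}

```text
time: 44.08
tool_pos: [0.5507, 0.3119, 0.0094]
ee_rot: [-3.141, 0.001, 3.004]
wrist_force: [0.2, -3.2, 2.5]
width: 0.0396
finger_force: 30.0
```

>>> {"op": "arm_command", "data": {"targets": [[0,0,0.05,0],[0,0,0.12,0],[0,0,0.2,0],[0,-0.06,0.25,0],[0,-0.12,0.3,0],[0,-0.19,0.34,0],[0,-0.26,0.38,0],[0,-0.33,0.42,0]]}}

```text
time: 44.75
tool_pos: [0.5498, 0.1466, 0.2192]
ee_rot: [3.141, -0.001, 3.005]
wrist_force: [1.1, 0.1, -2.3]
width: 0.0396
finger_force: 30.0
```

>>> {"op": "arm_command", "data": {"targets": [[0,-0.07,0.04,0],[0,-0.14,0.08,0],[0,-0.22,0.08,0],[0,-0.3,0.08,0.016],[0.02,-0.38,0.08,0.016],[0.05,-0.45,0.08,0.016],[0.08,-0.52,0.08,0.016],[0.11,-0.59,0.08,0.016]]}}

```text
time: 45.42
tool_pos: [0.6057, -0.149, 0.2582]
ee_rot: [3.14, -0.001, 3.038]
wrist_force: [0.9, 0.9, -1.3]
width: 0.0392
finger_force: 30.0
```

>>> {"op": "arm_command", "data": {"targets": [[0.04,-0.07,0,0],[0.09,-0.13,0,0],[0.09,-0.15,0,0],[0.09,-0.15,0,0],[0.09,-0.15,0,0],[0.09,-0.15,0,0]]}}

```text
time: 45.92
tool_pos: [0.6502, -0.221, 0.2597]
ee_rot: [3.141, 0.0, 3.039]
wrist_force: [0.3, -0.1, -1.6]
width: 0.0398
finger_force: 30.0
```

```bash
python3 lookb.py w19
```

```text
45.9667 [ 0.65022244 -0.22075572  0.26035398] [3.14117246e+00 1.47958983e-03 3.03945536e+00] 0.03957436912059239
B 1335 [141.6  75.5] [ 501.  -384.7] [103.2  61.5] 82.3
B 301 [133.  118.6] [ 545.9 -403.7] [41.8 78.4] -42.4
B 1524 [254.3 163. ] [ 622.8 -250.3] [39.3 78.9] -6.1
B 1308 [438.1 257. ] [780.4  -2.2] [106.1  41.5] 2.8
B 464 [184.7 269.5] [ 756.4 -372. ] [83.7 34.3] 77.5
D 2063 [369.9 138.2] [599.6 -97.9] [80.  42.2] 21.8
D 2361 [352.5  32.5] [ 470.7 -113. ] [80.  42.4] 7.1
D 3642 [317.3 381.2] [ 965.7 -218.1] [563.   31.9] 84.0
D 8056 [278.3 248.6] [ 742.  -230.5] [ 92.4 181. ] -5.9
D 2347 [234.3  64.1] [ 494.1 -258.5] [41.  80.6] -4.8
D 1737 [106.9  23.2] [ 426.1 -406.2] [47.3 58.5] -1.7
D 1217 [114.2 177.9] [ 615.5 -436.7] [103.6  22.1] 9.9
```

>>> {"op": "arm_command", "data": {"targets": [[-0.055,-0.059,-0.05,-0.003],[-0.055,-0.059,-0.1,-0.003],[-0.055,-0.059,-0.17,-0.003],[-0.055,-0.059,-0.24,-0.003],[-0.055,-0.059,-0.3,-0.003],[-0.055,-0.059,-0.34,-0.003],[-0.055,-0.059,-0.37,-0.003],[-0.055,-0.059,-0.37,-0.003]]}}

```text
time: 46.63
tool_pos: [0.6204, -0.249, 0.0705]
ee_rot: [3.139, -0.006, 3.033]
wrist_force: [-0.4, -0.3, -3.9]
width: 0.0394
finger_force: 30.0
```

>>> {"op": "arm_command", "data": {"targets": [[0,0,0,0],[0,0,0,0],[0,0,0,0],[0,0,0,0],[0,0,0,0],[0,0,0,0]]}}

```text
time: 47.13
tool_pos: [0.6234, -0.2524, 0.075]
ee_rot: [-3.141, 0.001, 3.031]
wrist_force: [-0.5, -1.1, -2.1]
width: 0.0396
finger_force: 30.0
```

>>> {"op": "arm_command", "data": {"targets": [[-0.001,0.004,-0.03,0],[-0.001,0.004,-0.055,0],[-0.001,0.004,-0.072,0],[-0.001,0.004,-0.08,0],[-0.001,0.004,-0.083,0],[-0.001,0.004,-0.085,0],[-0.001,0.004,-0.086,0],[-0.001,0.004,-0.086,0]]}}

```text
time: 47.8
tool_pos: [0.6222, -0.25, 0.0324]
ee_rot: [3.141, -0.0, 3.031]
wrist_force: [-3.6, 1.5, 4.3]
width: 0.0394
finger_force: 30.0
```

>>> {"op": "arm_command", "data": {"targets": [[0,0,-0.001,0],[0,0,-0.002,0],[0,0,-0.002,0]]}}

```text
time: 48.05
tool_pos: [0.6223, -0.2501, 0.0324]
ee_rot: [3.141, 0.0, 3.031]
wrist_force: [-4.4, 2.3, 8.6]
width: 0.0397
finger_force: 30.0
```

>>> {"op": "arm_command", "data": {"targets": [[0,0,0.003,0],[0,0,0.003,0],[0,0,0.003,0],[0,0,0.003,0],[0,0,-0.01,0],[0,0,-0.026,0],[0,0,-0.026,0],[0,0,-0.026,0]], "claw": 0.45}}

```text
time: 48.72
tool_pos: [0.6216, -0.2497, 0.0152]
ee_rot: [3.14, -0.003, 3.031]
wrist_force: [-0.3, -0.5, -0.6]
width: 0.0514
finger_force: 0.0
```

>>> {"op": "arm_command", "data": {"targets": [[0,0,0,0],[0,0,0,0],[0,0,0,0],[0,0,0,0],[0,0,0,0],[0,0,0,0]], "claw": 1}}

```text
time: 49.22
tool_pos: [0.6227, -0.2502, 0.0172]
ee_rot: [-3.142, 0.001, 3.031]
wrist_force: [0.9, 0.4, -0.0]
width: 0.0394
finger_force: 30.0
```

>>> {"op": "arm_command", "data": {"targets": [[0,0,0,0],[0,0,0,0],[0,0,0,0],[0,0,0.04,0],[0,0,0.1,0],[0,0,0.13,-0.06],[0,0,0.13,-0.12],[0,0,0.13,-0.18]], "claw": 0}}

```text
time: 49.88
tool_pos: [0.6237, -0.2508, 0.0847]
ee_rot: [3.141, 0.005, 2.65]
wrist_force: [-0.9, -0.9, -0.0]
width: 0.0899
finger_force: 0.0
```

>>> {"op": "arm_command", "data": {"targets": [[0,0,0,-0.06],[0,0,0,-0.12],[0,0,0,-0.18],[0,0,0,-0.24],[0,0,0,-0.3],[0,0,0,-0.36],[0,0,0,-0.42],[0,0,0,-0.48]]}}

```text
time: 50.55
tool_pos: [0.6224, -0.2502, 0.0821]
ee_rot: [3.141, 0.0, 1.65]
wrist_force: [-1.1, -0.2, 0.4]
width: 0.0938
finger_force: 0.0
```

>>> {"op": "arm_command", "data": {"targets": [[0,0,0,-0.06],[0,0,0,-0.09],[0,0,0,-0.09],[0,0,0,-0.09],[0,0,0,-0.09]]}}

```text
time: 50.97
tool_pos: [0.6224, -0.2501, 0.082]
ee_rot: [3.142, -0.0, 1.469]
wrist_force: [-0.7, -0.4, 1.1]
width: 0.0937
finger_force: 0.0
```

```bash
python3 lookb.py w20
```

```text
51.0167 [ 0.62247086 -0.25014586  0.08204889] [3.14148022e+00 4.47183729e-05 1.46887216e+00] 0.09428838819382013
D 5699 [214.5  25.3] [600.3 -98.6] [80.3 42.9] 21.6
D 6629 [50.6 62.8] [ 472.2 -113.3] [84.8 42.8] 7.0
D 5597 [279.1 227.5] [ 622.8 -249.7] [42.1 80.1] -6.3
D 4695 [117.9 250.5] [ 495.7 -257.1] [42.6 83.7] -4.8
D 996 [ 88.3 324.6] [ 452.7 -320.6] [64.9 27.2] 67.4
D 979 [468.4 324.5] [ 773.4 -353.5] [26.7 65. ] -78.1
D 3267 [420.3 378.7] [ 728.8 -404.2] [ 18.  291.2] -5.8
```

>>> {"op": "arm_command", "data": {"targets": [[0,0,-0.05,0],[0,0,-0.1,0],[0,0,-0.128,0],[0,0,-0.128,0],[0,0,-0.128,0]]}}

```text
time: 51.43
tool_pos: [0.6218, -0.2498, 0.0169]
ee_rot: [-3.139, -0.001, 1.468]
wrist_force: [0.4, 0.7, -0.4]
width: 0.0937
finger_force: 0.0
```

>>> {"op": "arm_command", "data": {"targets": [[0,0,0,0],[0,0,0,0],[0,0,0,0],[0,0,0,0],[0,0,0,0],[0,0,0,0]], "claw": 1}}

```text
time: 51.93
tool_pos: [0.6232, -0.2508, 0.0202]
ee_rot: [3.139, 0.001, 1.468]
wrist_force: [-1.5, -0.3, 7.6]
width: 0.0798
finger_force: 30.0
```

>>> {"op": "arm_command", "data": {"targets": [[0,0,0,0],[0,0,0,0],[0,0,0,0],[0,0,0,0],[0,0,0.05,0],[0,0,0.13,0],[0,0,0.2,0],[0,0,0.25,0]], "claw": 0}}

```text
time: 52.6
tool_pos: [0.6234, -0.2505, 0.1465]
ee_rot: [3.138, 0.001, 1.468]
wrist_force: [1.1, -0.1, 0.3]
width: 0.094
finger_force: 0.0
```

```bash
python3 lookb.py w21
```

```text
52.65 [ 0.62568125 -0.2516537   0.15265407] [3.12881367 0.00467982 1.46779142] 0.09411300542631106
B 529 [109.9 269.5] [ 435.8 -300.6] [30.7 68.6] -63.9
D 4943 [232.   37.8] [599.5 -96.6] [82.  43.3] 21.5
D 4417 [92.2 75.3] [ 469.2 -111.6] [83.5 43.4] 7.0
D 3622 [277.6 208.2] [ 622.8 -251. ] [42.4 81.7] -6.9
D 3310 [146.6 228.8] [ 492.5 -259.3] [43.3 84.9] -4.2
D 990 [ 88.3 324.6] [ 402.8 -361.7] [83.6 35. ] 67.4
D 957 [468.5 324.3] [ 817.  -405.7] [34.5 84.1] -79.2
D 4799 [377.4 373.7] [ 758.3 -453.4] [ 59.4 383.8] -6.5
```

>>> {"op": "arm_command", "data": {"targets": [[-0.01,0.03,0.07,0],[-0.03,0.06,0.14,0],[-0.05,0.1,0.21,0],[-0.05,0.18,0.27,0],[-0.05,0.26,0.27,0],[-0.02,0.34,0.27,0],[0.01,0.42,0.27,0],[0.03,0.5,0.27,0]], "claw": 0.5}}

```text
time: 53.32
tool_pos: [0.6362, -0.0049, 0.2777]
ee_rot: [3.141, 0.0, 1.467]
wrist_force: [1.1, -0.7, -0.5]
width: 0.0477
finger_force: 0.0
```

```bash
python3 look.py w22 | head -1;  python3 - <<'E'
from h import *
t,_=snap('top','t22'); im=cv2.imread('pics/w22.png')[:,:,::-1]
cv2.imwrite('pics/v22.png',np.hstack([cv2.resize(im,(400,300)),cv2.resize(t[150:300],(400,214)).copy().__class__((300,400,3),np.uint8)*0 if False else cv2.resize(t,(400,300))])[:,:,::-1])
E
```

```text
53.3667 [0.63724894 0.00390038 0.27675787] [-3.14132724 -0.00674267  1.47695351] 0.0473401158591202
```

View pics/v22.png

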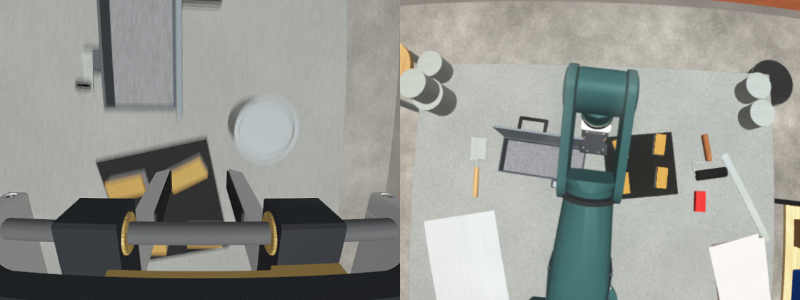

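>>> {"op": "arm_command", "data": {"targets": [[0.02,0.08,0,-0.007],[0.04,0.16,0,-0.007],[0.06,0.24,0,-0.007],[0.08,0.32,0,-0.007],[0.096,0.4,0,-0.007],[0.096,0.432,0,-0.007],[0.096,0.432,0,-0.007],[0.096,0.432,0,-0.007]], "claw": 0.65}}

```text
time: 54.08
tool_pos: [0.6837, 0.209, 0.277]
ee_rot: [-3.14, 0.002, 1.454]
wrist_force: [-0.6, -1.3, 0.3]
width: 0.033
finger_force: 0.0
```

>>> {"op": "arm_command", "data": {"targets": [[0,0,0,0],[0,0,0,0],[0,0,0,0]]}}

```text
time: 54.33
tool_pos: [0.684, 0.2072, 0.2787]
ee_rot: [3.141, 0.0, 1.45]
wrist_force: [0.2, -0.5, 0.1]
width: 0.0329
finger_force: 0.0
```

```bash
python3 look.py w23 | head -1; python3 - <<'E'
from h import *
im=cv2.imread('pics/w23.png'); c=cam('wrist',robot.get_obs())
cv2.imwrite('pics/v23.png',cv2.resize(im,(700,525)))
u=0
print(proj(c,[[.6849,.2197,.156],[.6849-.005,.2197-.045,.156],[.6849+.005,.2197+.045,.156]]).round(1))
E
```

```text
54.3833 [0.68396245 0.20746917 0.27869585] [3.14072354e+00 1.76019568e-07 1.45046401e+00] 0.03320118158932954
[[278.  192.3]
 [278.5 235.2]
 [277.5 146.3]]
```

View pics/v23.png

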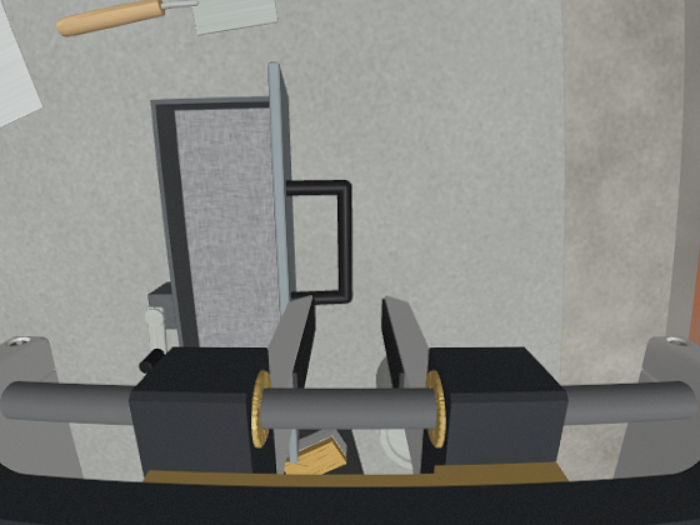

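The case is empty and the lid is upright. The bar is at full-image (277,148)–(277,238), which matches the prediction, so I will grasp it and close the lid.

>>> {"op": "arm_command", "data": {"targets": [[0,0.024,-0.05,0],[0,0.024,-0.12,0],[0,0.024,-0.19,0],[0,0.024,-0.25,0],[0,0.024,-0.283,0],[0,0.024,-0.283,0],[0,0.024,-0.283,0],[0,0.024,-0.283,0]]}}

```text
time: 55.05
tool_pos: [0.6849, 0.2211, 0.139]
ee_rot: [3.138, -0.001, 1.452]
wrist_force: [0.7, 0.0, -0.0]
width: 0.0331
finger_force: 0.0
```

>>> {"op": "arm_command", "data": {"targets": [[0,0,0,0],[0,0,0,0],[0,0,0,0],[0,0,0,0],[0,0,0,0]], "claw": 1}}

```text
time: 55.47
tool_pos: [0.684, 0.2217, 0.1379]
ee_rot: [3.14, -0.001, 1.453]
wrist_force: [-1.7, 0.3, 4.1]
width: 0.0109
finger_force: 30.0
```

>>> {"op": "arm_command", "data": {"targets": [[-0.0175,0.002,0.0068,0],[-0.0393,0.0045,0.017,0],[-0.0739,0.0084,0.028,0],[-0.1095,0.0125,0.0336,0],[-0.1456,0.0166,0.0338,0],[-0.1812,0.0206,0.0286,0],[-0.2158,0.0245,0.0182,0],[-0.2484,0.0283,0.0026,0]]}}

```text
time: 56.13
tool_pos: [0.5621, 0.2362, 0.1417]
ee_rot: [3.131, -0.004, 1.453]
wrist_force: [2.8, -0.2, 3.9]
width: 0.0109
finger_force: 30.0
```

>>> {"op": "arm_command", "data": {"targets": [[-0.0299,0.0034,-0.0203,0],[-0.0565,0.0064,-0.0449,0],[-0.0721,0.0082,-0.0634,0],[-0.0857,0.0098,-0.0833,0],[-0.0918,0.0104,-0.0938,0],[-0.0973,0.0111,-0.1046,0],[-0.0973,0.0111,-0.1066,0],[-0.0973,0.0111,-0.1066,0]]}}

```text
time: 56.8
tool_pos: [0.5116, 0.2421, 0.0856]
ee_rot: [3.14, -0.002, 1.453]
wrist_force: [0.6, 3.4, 3.9]
width: 0.0109
finger_force: 30.0
```

>>> {"op": "arm_command", "data": {"targets": [[0,0,0,0],[0,0,0,0],[0,0,0,0]]}}

```text
time: 57.05
tool_pos: [0.5116, 0.2421, 0.0855]
ee_rot: [3.14, -0.002, 1.453]
wrist_force: [0.3, 4.9, 5.5]
width: 0.011
finger_force: 30.0
```

>>> {"op": "arm_command", "data": {"targets": [[0,0,-0.002,0],[0,0,-0.004,0],[0,0,-0.006,0],[0,0,-0.006,0],[0,0,-0.006,0]]}}

```text
time: 57.47
tool_pos: [0.5116, 0.2422, 0.0854]
ee_rot: [3.139, -0.003, 1.453]
wrist_force: [-4.1, 1.2, 15.5]
width: 0.0113
finger_force: 30.0
```

>>> {"op": "arm_command", "data": {"targets": [[0,0,0.005,0],[0,0,0.005,0],[0,0,0.005,0],[0,0,0.06,0],[0,0,0.13,0],[0,0,0.16,0],[-0.03,-0.07,0.16,-0.025],[-0.06,-0.14,0.16,-0.025]], "claw": 0.55}}

```text
time: 58.13
tool_pos: [0.481, 0.171, 0.1613]
ee_rot: [-3.141, 0.001, 1.402]
wrist_force: [0.8, -1.4, -0.8]
width: 0.042
finger_force: 0.0
```

>>> {"op": "arm_command", "data": {"targets": [[-0.03,-0.07,0,0],[-0.066,-0.14,0,0],[-0.066,-0.155,0,0],[-0.066,-0.155,0,0],[-0.066,-0.155,0,0],[-0.066,-0.155,0,0],[-0.066,-0.155,0,0]]}}

```text
time: 58.72
tool_pos: [0.4483, 0.0947, 0.1611]
ee_rot: [-3.141, -0.0, 1.402]
wrist_force: [-0.6, -0.3, 0.2]
width: 0.0422
finger_force: 0.0
```

```bash
python3 - <<'E'
from h import *
im,c=snap('wrist','w24');o=robot.get_obs();print(o['tool_pos'],o['ee_rot'],o['width'])
im=im.astype(int); m=im.max(2)<60
for a,ce,cn in blobs(m,60,3000): 
    P=plane(c,cn,.096)*1000; r=cv2.minAreaRect(P.astype(np.float32)); 
    if ce[1]<300: print(a,ce.round(1),np.round(r[0],1),np.round(r[1],1),round(r[2]))
print(proj(c,[[.4486,.0948,.096],[.4486,.0948,.066]]))
m=(im[:,:,2]-im[:,:,0]>8)
for a,ce,cn in blobs(m,3000): print('lid',a,ce,cv2.minAreaRect((plane(c,cn,.058)*1000).astype(np.float32)))
cv2.imwrite('pics/v24.png',cv2.imread('pics/w24.png'))
E
```

```text
[0.44828324 0.09471074 0.16115438] [-3.14085275e+00 -2.16680212e-05  1.40234517e+00] 0.042510743217736485
235 [293.2  67.9] [478.8 209.2] [93.7  1.4] 83
994 [331.6  65.9] [508.4 209.4] [54.1 16.4] 76
102 [298.9 207. ] [466.4 102.1] [48.3  1.5] 83
269 [279.5 213.1] [450.7 100.1] [19.6 14.1] 80
1958 [280.2 288.7] [438.7  42.9] [ 72.6 156.7] 80
[[279.07209912 220.14054097]
 [279.05991536 210.9827281 ]]
lid 33915 [372.36184579 121.64337314] ((542.8101806640625, 152.70480346679688), (219.4092559814453, 133.58604431152344), 83.29905700683594)
```

View pics/v24.png

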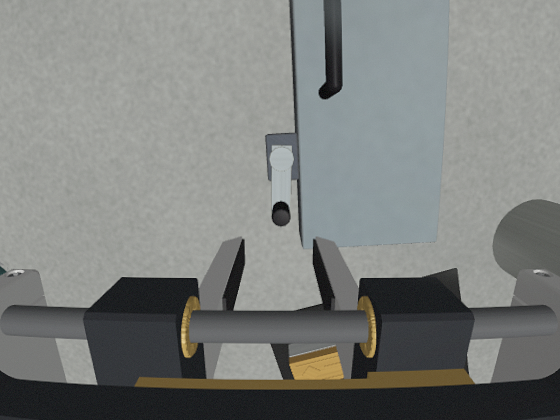

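The lid is shut flat. The latch post top is at (281,216), about (450.5,97.5) mm. I will cage it and swing it back.

>>> {"op": "arm_command", "data": {"targets": [[0.0044,0.005,0,0.019],[0.0044,0.005,-0.06,0.019],[0.0044,0.005,-0.12,0.019],[0.0044,0.005,-0.17,0.019],[0.0044,0.005,-0.188,0.019],[0.0044,0.005,-0.188,0.019],[0.0044,0.005,-0.188,0.019]]}}

```text
time: 59.35
tool_pos: [0.4505, 0.0967, 0.0679]
ee_rot: [-3.142, -0.0, 1.441]
wrist_force: [-0.7, 0.1, -0.8]
width: 0.0425
finger_force: 0.0
```

>>> {"op": "arm_command", "data": {"targets": [[0,0,0,0],[0,0,0,0],[0,0,0,0],[0,0,0,0],[0,0,0,0]], "claw": 0.79}}

```text
time: 59.77
tool_pos: [0.4506, 0.0962, 0.0683]
ee_rot: [3.14, -0.0, 1.44]
wrist_force: [-0.2, 0.0, 0.4]
width: 0.02
finger_force: 0.0
```

>>> {"op": "arm_command", "data": {"targets": [[0.009,-0.001,0,0.0486],[0.0186,-0.0006,0,0.0972],[0.028,0.0006,0,0.1458],[0.037,0.003,0,0.1944],[0.046,0.006,0,0.243],[0.0544,0.0096,0,0.2916],[0.0626,0.0144,0,0.34],[0.07,0.02,0,0.389]]}}

```text
time: 60.43
tool_pos: [0.4851, 0.1052, 0.0676]
ee_rot: [-3.14, 0.001, 2.26]
wrist_force: [-0.5, -1.8, -0.3]
width: 0.0197
finger_force: 1.0
```

>>> {"op": "arm_command", "data": {"targets": [[0.007,0.0062,0,0.0486],[0.0132,0.0134,0,0.0972],[0.0188,0.0208,0,0.1458],[0.0236,0.029,0,0.1944],[0.0274,0.0374,0,0.243],[0.0304,0.0464,0,0.2916],[0.0324,0.0556,0,0.34],[0.0336,0.0648,0,0.389]]}}

```text
time: 61.1
tool_pos: [0.5028, 0.1378, 0.0678]
ee_rot: [-3.14, 0.002, 3.074]
wrist_force: [1.3, -1.6, -0.9]
width: 0.02
finger_force: 1.0
```

>>> {"op": "arm_command", "data": {"targets": [[0,0,0,0],[0,0,0,0],[0,0,0,0]]}}

```text
time: 61.35
tool_pos: [0.5018, 0.1386, 0.0675]
ee_rot: [3.141, -0.0, 3.068]
wrist_force: [-0.3, -0.3, 0.6]
width: 0.0198
finger_force: 0.0
```

>>> {"op": "arm_command", "data": {"targets": [[0,0.003,0,0],[0,0.006,0,0],[0,0.008,0,0],[0,0.008,0,0]]}}

```text
time: 61.68
tool_pos: [0.5018, 0.1392, 0.0674]
ee_rot: [-3.135, -0.0, 3.068]
wrist_force: [-0.1, -9.1, 1.0]
width: 0.0199
finger_force: 4.4
```

>>> {"op": "arm_command", "data": {"targets": [[0,-0.004,0,0],[0,-0.004,0,0],[0,-0.004,0,0],[0,-0.004,0.06,0],[0,-0.004,0.14,0],[0,-0.004,0.22,0],[0,-0.004,0.3,0],[-0.06,-0.004,0.36,0]], "claw": 0.55}}

```text
time: 62.35
tool_pos: [0.4754, 0.141, 0.2495]
ee_rot: [3.14, 0.004, 3.069]
wrist_force: [-0.3, -0.6, 0.3]
width: 0.0425
finger_force: 0.0
```

>>> {"op": "arm_command", "data": {"targets": [[-0.08,0,0,0],[-0.16,0,0,0],[-0.24,0,0.02,0],[-0.3,0,0.04,0],[-0.3,0,0.04,0],[-0.3,0,0.04,0],[-0.3,0,0.04,0],[-0.3,0,0.04,0]]}}

```text
time: 63.02
tool_pos: [0.3231, 0.1407, 0.2662]
ee_rot: [-3.141, -0.001, 3.07]
wrist_force: [-0.8, -0.2, 0.5]
width: 0.0421
finger_force: 0.0
```

```bash
python3 - <<'E'
from h import *
t,ct=snap('top','t25'); s,cs=snap('scene','s25'); o=robot.get_obs(); print(o['time'],o['tool_pos'],o['wrist_force'])
for q in dies(t,ct,.040,(270,170,400,290),100): print('top',q[1].round(1),q[2].round(1),np.round(q[3],1),round(q[4],1))
a=cv2.resize(t[160:300,130:410],(800,400)); b=cv2.resize(s[165:235,270:410],(400,200)); b2=cv2.resize(s[170:270,170:370],(400,200))
cv2.imwrite('pics/v25.png',np.vstack([a,np.hstack([b,b2])])[:,:,::-1])
E
```

```text
63.1167 [0.32307114 0.14054545 0.26594584] [-0.05633972  0.07512718  1.05023754]
top [308.5 208.4] [600.5 -96.5] [81.8 41.8] 21.8
top [313.1 256.1] [ 470.4 -111.8] [81.5 41.8] 7.3
top [363.7 201.6] [ 623.6 -248.9] [42.1 81.4] -6.2
top [366.4 248.4] [ 495.4 -257.6] [42.3 80.3] -4.6
```

View pics/v25.png

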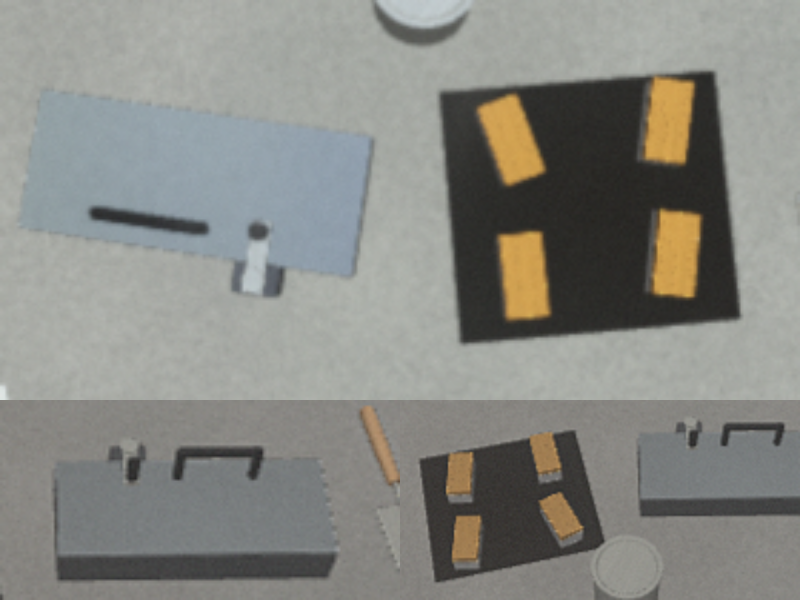

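The top and scene crops show all four dies flush on their blocks, at crop pixels (511,140), (668,121), (524,276) and (676,253). The lid is shut and the latch points over its front edge.

```bash
python3 -c "
from bench import robot
print(robot.close_job())"
```

```text
the job is handed in; nothing more can be done
None
```

The job is handed in after about 63 s: all four dies sit flush on their own blocks, the case is empty, the lid is fully shut and the latch is back over it; I never moved the arm to the tin, knife or roller, but did not re-measure their positions.

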